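Lock the running display turntable with its pin

TASK

The display turntable is still running with the gold ingot on it, and it has to be locked for the move. Take the lock pin out of its block and put it down through the slot of the lock bracket, letting its sprung tip drag on the platter so that the platter slows to a creep before the lock hole comes round and stops under the slot with the tip sprung into it; then push the pin fully home and let go. Never jam the tip down on the platter or let it snap into the hole at speed (a knock of 20 N is too much), do not touch the ingot on the platter, and leave the jar, the other ingot and the brush where they are.

Things in the scene. Friction and masses are not known exactly. Their poses are not given: they have to be found in the camera images.
- turntable: motor turntable fixed to the counter: round dark steel housing 276 mm across, 46 mm high, lock bracket on one side. Origin on the counter, on the vertical axis of rotation; z up; its +x axis points from there to the bracket's slot. The motor never stops; it drives the platter through a light slip drive, about 0.15 N m at rest, less with speed: holding the platter back does no harm, and it picks up speed again within 1 to 2 s.
- bracket (a point): top of the aluminium lock bracket's post, 163 mm from the axis of rotation. The post is 44 mm wide and 14 mm thick; from it a flat plate 10 mm thick and 44 mm wide reaches in over the platter's rim, from 170 to 88 mm from the axis, underside 4 mm above the platter, flat top at z = 74 mm, the bracket's highest part.
- slot (a point): centre of the slot in the lock bracket, at the plate's top face (z = 74 mm), 110 mm from the axis of rotation. The slot goes right through the plate; it is 20 mm long along the turntable's x (radial) and 14 mm wide along its y (tangential), edges chamfered 1.5 mm.
- platter: turning platter: heavy black steel disc 270 mm across, brass edge, 12 mm thick, top face at z = 60 mm. Origin at the centre of that face; z up, +x points to the lock hole. Turns anticlockwise seen from above, about 1.3 rad/s when untouched. The pin's tip pressed on it 110 mm from the axis slows it in proportion within 1 to 2 s, and holds it still at some 1.7 to 3.2 N (friction differs).
- lock_hole (a point): centre of the round lock hole at the platter's top face, in a square brass insert (40 mm) flush with it, 110 mm from the axis: it passes exactly under the slot once a turn. Hole 12 mm wide, through the 12 mm thick platter, edge chamfered 0.8 mm.
- show_ingot: gold boat-shaped ingot 86 mm long on a dark red round stand 100 mm across and 16 mm high, fixed on the middle of the platter and turning with it; its top is 62 mm above the platter's top face (z = 122 mm). Origin at the middle of the stand's underside.
- lock_pin: spring lock pin, upright in its block, about 95 g: red round knob 27 mm across, 36 mm high with two black bands; below it a dark barrel 13 mm thick, 12 mm long, then a sprung steel tip. Origin on the axis at the knob's underside (the shoulder); z up through the knob. Fully home, the shoulder sits on the bracket's top face and the tip stands 8 mm deep in the lock hole.
- lock_pin_tip (a point): end of the sprung steel tip, 9 mm thick, tapering to 7.4 mm at the end. Free, it is 22 mm below the shoulder and 10 mm below the barrel; it springs up into the barrel by at most 6 mm, with 0.4 N at first and 1.2 N more per mm, then it is solid. It first touches the platter when the shoulder is 8 mm above the bracket, so it cannot go home unless it is in the hole.
- pin_block: wooden storage block 60 x 60 mm and 40 mm high, fixed to the counter, with a hole 15.5 mm wide and 30 mm deep in the middle of its top in which the pin stands, its shoulder on the block. Origin at the centre of the underside.
- wax_jar: small amber glass jar with black lid, 56 mm across, 55 mm high, loose. Origin at the centre of its underside.
- spare_ingot: loose gold boat-shaped ingot 64 mm long, 37 mm wide, 34 mm high, on the counter. Origin at the centre of its underside.
- dust_brush: loose dusting brush lying on the counter along its own x, wooden handle and grey head, about 200 mm long, 42 mm wide and 20 mm high. Origin at the underside, between handle and head.
Mind the look-alikes: they are no part of the job. There is more than one size of the lock_pin; the one meant has the size given above.

How it is judged:
By the outcome, as a careful person would: the job done as asked, in the order asked, and still so for the second after the job is handed in, with the robot touching nothing.
It also fails if it takes over 69 s, if anything falls off the work surface, if the arm or the gripper's body presses on something with over 40 N, if the wrist force passes 120 N, or if a joint passes its speed limit or range.

ROBOT

A 6-joint arm with a two-finger parallel gripper is mounted at the origin on the work surface. World frame = base frame: x ahead of the robot, y to its left, z up, the work surface at z = 0. Lengths are in m, angles in rad, forces in N, time in s.
With the tool pointing down it reaches from about 0.35 to 0.775 m from the base axis. Payload 7.3 kg.
Tool frame: the origin (TCP) lies on the centre line of the jaws, within the pads' length; the fingertips stand 11 mm ahead of it and the grasp point (between the pads) lies 8 mm behind it; y points along the fingers, z is the direction in which the jaws open and shut, and the axes are right-handed (so a half turn about y gives the same grasp; the last joint's range is limited). The gripper opens to 92 mm and grips with 3 to 60 N. Pads are 19 mm wide; open, the fingers measure 130 mm over their backs; the gripper's body (75 mm by 190 mm) begins 47 mm behind the grasp point.
Start: joints at [1.001, 0.342, 1.524, -0, 1.275, -0.146], TCP at [0.216, 0.479, 0.238] pointing down, gripper open.
Joint ranges: [-2.53, 2.53], [-0.77, 2.02], [0.04, 2.7], [-1, 4.14], [0.28, 2.66], [-3.11, 3.11]. Speed limits (rad/s): [2.57, 2.57, 3.14, 3.14, 3.14, 3.14].

INTERFACE

Orientations are given as [roll, pitch, yaw] about the fixed x, y, z axes, in that order (R = Rz(yaw) Ry(pitch) Rx(roll)).
In Python, from cell import robot, cams gives the robot as it stands.
- The arm moves only by the tool apply_moves, never from a script. Its argument "plan" is a list of rows, each a list of 7 numbers: the shift along the tool's x, y, z in m, then the turn, a rotation vector about the tool's x, y, z in degrees, then the gripper command: -1 is fully open, 1 is shut, values between are in proportion. A call has exactly 5 rows; each row is the pose to reach, as a shift and turn from the pose commanded when the call began, along the tool's axes at that moment; what a row does not reach only later rows make up. A row lasts 1/8 s, in which the tool goes at most 62.5 mm and 10.7 degrees, less where a joint would pass 70% of its speed; a pose out of reach is approached as far as the arm can. A call with a gripper value outside its range is refused whole. The fingers move at their own pace and stop on an object; "squeeze" is the grip in N (left out, the last holds). Time passes only in rows, so rows that repeat a pose let the fingers close, or fill a call up. It gives the time, the measured TCP pose, the force and the opening at its end, in the units of the state.
- robot.observe(): the state, without advancing time (a new reading comes with each control period).
- cams.read_camera(name): name is "scene" or "top" or "wrist"; returns the picture (480x640x3 uint8, blue, green, red); there is no depth.
- cams.calibration(name): a dict with "fx", "fy", "cx", "cy" (pixels), "extrinsics" (4x4, takes a point from world to camera coordinates); the wrist camera has in their place "T_tool_cam" (4x4, takes a point from camera to tool coordinates, whose origin is the TCP and whose axes are the tool frame's). Camera axes: x right, y up, looking along -z (the intrinsics and any distortion apply to the point x, -y, -z); pixel columns grow to the right and rows downward; lengths in m; the calibration is good to about 2 mm. A picture is of the moment at which its call begins: read the wrist's pose just before it. calibration takes no time and is no camera call.
- robot.hand_in(): hands the job in, once; it reports no verdict.
The state is a dict: "time": time; "qpos": joint angles; "qvel": joint speeds; "joint_efforts": joint torques, N m; "tool_pos": TCP position; "tool_rot": TCP orientation; "contact_force": force on the tool from outside, world axes, zero at the start; "torque": the same for the moment, N m; "opening": finger opening in m.
Only numpy, scipy, OpenCV 4.12 (cv2) and the standard library are available. Lean on these libraries where they do the work, as an engineer would, in place of code of your own. Each camera call takes 0.05 s, during which the arm holds its last target. There are 200 camera calls.

## Working session

There is one attempt and no reset: what is moved stays moved. The work goes in short steps, Python scripts to look and compute and a tool call to move; the robot and the scene stay as the last step left them, time stands still between calls to the robot, and variables do not carry over. Pictures are saved under pics/ and viewed, about 8 in all and at most 12, crops included, and the job is handed in when it is done.

Besides the shell and the picture viewer there is one more tool, called after ">>>" by a JSON object that holds its "api" and its "payload". apply_moves: Moves the arm, as the interface text tells. Its arguments: {"type":"object","properties":{"plan":{"type":"array","items":{"type":"array","items":{"type":"number"}}},"squeeze":{"type":"number"}},"required":["plan"]}

```bash
ls; mkdir -p pics; python3 - <<'E'
from cell import robot,cams
import cv2,numpy as np
print(robot.observe())
for n in ("scene","top"):
    c=cams.calibration(n);print(n,c)
    im=cams.read_camera(n);cv2.imwrite(f"pics/{n}0.png",im)
print(cams.calibration("wrist"))
E
```

```text
pics
{'time': 0.0, 'qpos': array([ 1.00099199e+00,  3.42710986e-01,  1.52505307e+00, -2.10894145e-05,
        1.27534991e+00, -1.46004212e-01]), 'qvel': array([-0.00010082, -0.0008058 ,  0.00154121, -0.00082862,  0.00111978,
       -0.00108803]), 'joint_efforts': array([ 1.76392066e-03, -4.31228507e+01, -2.44220567e+01,  7.18255481e-02,
        5.58489806e-02, -9.10808853e-05]), 'tool_pos': array([0.21566723, 0.4782255 , 0.23703844]), 'tool_rot': array([-1.57230439e+00,  2.01378444e-04, -4.23794121e-01]), 'contact_force': array([-0.5191374 , -0.12024765,  0.10317779]), 'torque': array([-0.03204033, -0.00097216,  0.006586  ]), 'opening': 0.09150403232842952}
scene {'fx': 448.72438525281024, 'fy': 448.72438525281024, 'cx': 318.63289361275326, 'cy': 241.2648989810185, 'extrinsics': array([[ 0.35385044,  0.93526466,  0.00835992, -0.18685365],
       [-0.71071425,  0.26306154,  0.65244455,  0.3452899 ],
       [ 0.60800915, -0.2368093 ,  0.75779036, -1.24037673],
       [ 0.        ,  0.        ,  0.        ,  1.        ]])}
top {'fx': 590.2650057154202, 'fy': 590.2650057154202, 'cx': 323.1966784312967, 'cy': 245.4612795355493, 'extrinsics': array([[ 0.00239648, -0.99989616,  0.01420974, -0.00255176],
       [ 0.99658144,  0.00356152,  0.08253932, -0.56207483],
       [-0.08258136,  0.01396336,  0.9964865 , -1.17765009],
       [ 0.        ,  0.        ,  0.        ,  1.        ]])}
{'fx': 336.02037858770694, 'fy': 336.02037858770694, 'cx': 317.7267694674788, 'cy': 240.3892858048775, 'T_tool_cam': array([[-9.63041837e-04, -9.53387079e-01, -3.01748487e-01,
        -8.27350768e-02],
       [-1.63548804e-03,  3.01749725e-01, -9.53385771e-01,
        -1.48468639e-01],
       [ 9.99998199e-01, -4.24644342e-04, -1.84985078e-03,
         1.08414282e-04],
       [ 0.00000000e+00,  0.00000000e+00,  0.00000000e+00,
         1.00000000e+00]])}
```

View pics/scene0.png

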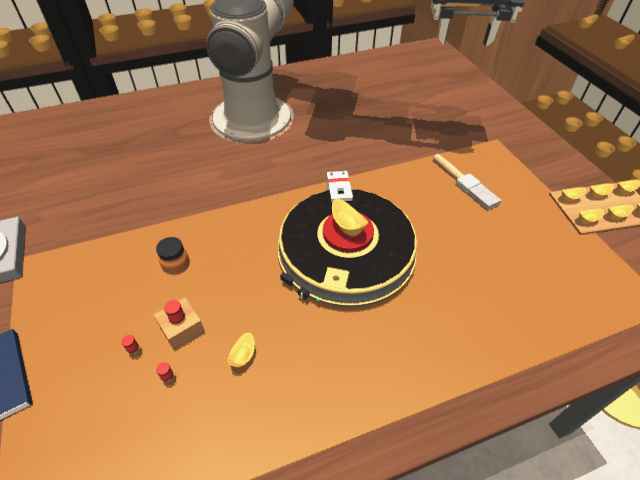

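View pics/top0.png

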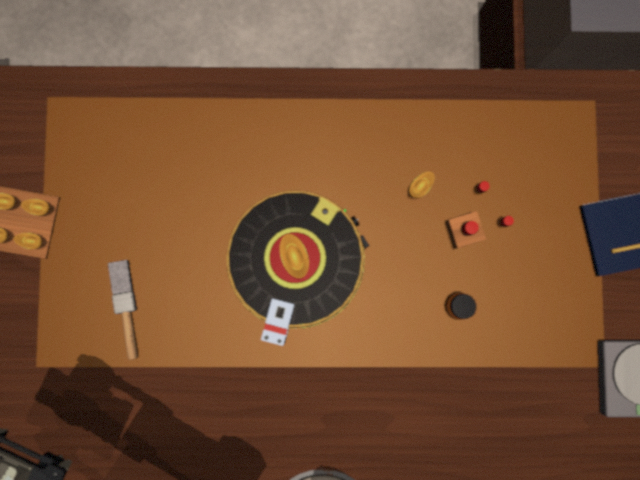

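The scene view shows the turntable around (347,245) with its bracket at (340,185). The brush and jar are away from the work.

Pin candidates:
- (174,312) scene / (471,228) top stands in the block. It is the largest knob, so it is the one meant.
- (130,345) / (507,221) and (165,372) / (483,187) are small pins loose on the counter, so they are look-alikes.

```bash
cat > h.py <<'E'
import numpy as np,cv2
from cell import robot,cams
from scipy.spatial.transform import Rotation as Rt
def cast(o,d,z): return o+d*((z-o[2])/d[2])
def ray(name,uv,pose=None):
    c=cams.calibration(name)
    v=np.array([(uv[0]-c['cx'])/c['fx'],-(uv[1]-c['cy'])/c['fy'],-1.])
    if name=='wrist':
        p,r=pose; T=np.eye(4);T[:3,:3]=Rt.from_euler('xyz',r).as_matrix();T[:3,3]=p
        M=T@c['T_tool_cam']
    else: M=np.linalg.inv(c['extrinsics'])
    return M[:3,3],M[:3,:3]@v
def pt(name,uv,z,pose=None): return cast(*ray(name,uv,pose),z)
def blobs(mask,amin):
    n,l,s,c=cv2.connectedComponentsWithStats(mask.astype(np.uint8))
    return [(s[i,4],c[i],l==i) for i in range(1,n) if s[i,4]>=amin]
E
python3 - <<'E'
from h import *
for n,zz in (("top",.058),("scene",.058)):
    im=cv2.imread(f"pics/{n}0.png");h=cv2.cvtColor(im,cv2.COLOR_BGR2HSV).astype(int)
    red=((h[...,0]<6)|(h[...,0]>174))&(h[...,1]>170)&(h[...,2]>90)
    for a,c,m in blobs(red,30):
        ys,xs=np.where(m)
        print(n,'red',a,c.round(1),'box',xs.min(),xs.max(),ys.min(),ys.max(),'z.058',pt(n,c,.058).round(4),'z.018',pt(n,c,.018).round(4))
    wh=(h[...,1]<60)&(h[...,2]>130)
    for a,c,m in blobs(wh,60):
        if 200<c[0]<400 and 150<c[1]<360:
            print(n,'white',a,c.round(1),cv2.minAreaRect(np.argwhere(m)[:,::-1].astype(np.float32)))
t=cv2.imread("pics/top0.png");s=cv2.imread("pics/scene0.png")
a=cv2.resize(t[170:350,220:370],None,fx=2.6,fy=2.6,interpolation=cv2.INTER_CUBIC)
b=cv2.resize(t[170:260,430:530],(390,351),interpolation=cv2.INTER_CUBIC)
W=np.zeros((600,800,3),np.uint8);W[:468,:390]=a;W[:351,400:790]=b
W[351:600,400:790]=cv2.resize(s[280:390,110:220],(390,249))
cv2.imwrite("pics/crop1.png",W)
E
```

```text
top red 83 [483.7 185.8] box 479 488 181 191 z.058 [ 0.6801 -0.3211  0.058 ] z.018 [ 0.6876 -0.3327  0.018 ]
top red 83 [507.6 220.5] box 503 512 216 225 z.058 [ 0.6105 -0.3676  0.058 ] z.018 [ 0.6156 -0.3808  0.018 ]
top red 144 [471.  227.2] box 465 477 221 234 z.058 [ 0.5966 -0.2941  0.058 ] z.018 [ 0.6012 -0.3048  0.018 ]
top red 742 [295.1 258.3] box 271 318 233 281 z.058 [0.5335 0.0549 0.058 ] z.018 [0.536  0.0563 0.018 ]
top red 32 [274.  328.3] box 265 283 326 331 z.058 [0.3967 0.0951 0.058 ] z.018 [0.3944 0.0979 0.018 ]
top white 548 [279.3 313.5] ((279.3235778808594, 313.2059326171875), (24.01102638244629, 25.951311111450195), 14.03624439239502)
top white 266 [273.2 337.3] ((273.0871276855469, 337.4232177734375), (24.22028923034668, 11.337156295776367), 14.931418418884277)
scene red 47 [338.2 179.3] box 329 348 178 181 z.058 [0.3845 0.0998 0.058 ] z.018 [0.3431 0.1187 0.018 ]
scene red 1020 [346.8 236.1] box 323 373 213 251 z.058 [0.5442 0.0522 0.058 ] z.018 [0.5125 0.0681 0.018 ]
scene red 119 [171.1 305.8] box 164 180 300 313 z.058 [ 0.5865 -0.2934  0.058 ] z.018 [ 0.5574 -0.2985  0.018 ]
scene red 108 [176.  316.4] box 168 183 308 321 z.058 [ 0.6104 -0.2889  0.058 ] z.018 [ 0.5828 -0.2937  0.018 ]
scene red 139 [128.8 343.2] box 121 136 335 351 z.058 [ 0.6343 -0.3679  0.058 ] z.018 [ 0.608  -0.3776  0.018 ]
scene red 95 [164.8 373.2] box 156 171 363 379 z.058 [ 0.7061 -0.3212  0.058 ] z.018 [ 0.6843 -0.328   0.018 ]
scene white 139 [337.  174.4] ((336.98638916015625, 174.2821044921875), (6.674476623535156, 20.2729434967041), 86.42366790771484)
scene white 390 [339.8 190.4] ((339.4415283203125, 190.4477081298828), (20.246557235717773, 24.684160232543945), 86.8201675415039)
```

View pics/crop1.png

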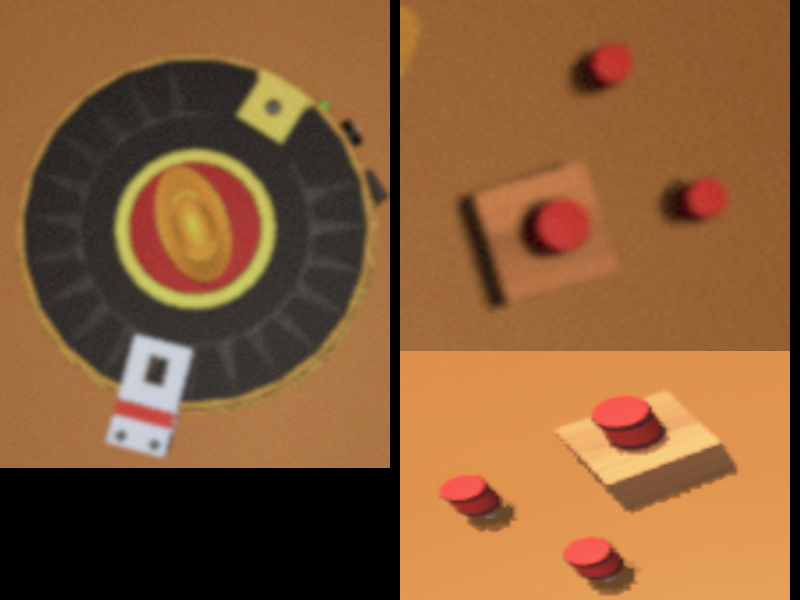

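```bash
python3 - <<'E'
from h import *
print('pin top',pt('top',(471,227.2),.070),'scene: knob top ellipse centre',pt('scene',(171.1,305.8),.076))
s=pt('top',(280,312.3),.074);print('slot',s,'scene',)
for uv in ((295.4,258.1),):
  for z in (.06,.076): 
    a=pt('top',uv,z);print('axis',z,a,'d',np.linalg.norm((s-a)[:2]),np.degrees(np.arctan2(*(s-a)[[1,0]])))
im=cv2.imread('pics/top0.png')
# slot by dark centroid within the plate
g=cv2.cvtColor(im,cv2.COLOR_BGR2GRAY).astype(float)[304:321,272:289]
w=np.clip(150-g,0,None);yy,xx=np.mgrid[304:321,272:289]
m=(abs(xx-280)<6)&(abs(yy-312.5)<7);w*=m
uv=((w*xx).sum()/w.sum(),(w*yy).sum()/w.sum());print(uv,pt('top',uv,.074))
r=((279.32,313.2),(0,0))
import math
for uv1,uv2 in (((274,328.3),(280,312.3)),((273.1,337.4),(280,312.3))):
    d=(pt('top',uv2,.074)-pt('top',uv1,.074));print(np.degrees(math.atan2(-d[1],-d[0])),np.linalg.norm(d))
E
```

```text
pin top [ 0.59529018 -0.29090651  0.07      ] scene: knob top ellipse centre [ 0.59948377 -0.2911294   0.076     ]
slot [0.42826084 0.0828244  0.074     ] scene
axis 0.06 [0.53389094 0.05426865 0.06      ] d 0.10942188352069068 164.87241642941578
axis 0.076 [0.53291181 0.05373932 0.076     ] d 0.1086175254870302 164.46807983943205
(np.float64(279.70853632704933), np.float64(312.2651980512603)) [0.42832644 0.08338642 0.074     ]
159.78763760922692 0.032627540211999234
165.01333139645158 0.04965023366364181
```

```bash
cat >> h.py <<'E'
def go(p,yawdeg=None):
    o=robot.observe();R=Rt.from_euler('xyz',o['tool_rot']);d=R.inv().apply(np.array(p)-o['tool_pos'])
    y=np.degrees(o['tool_rot'][2]); print('t',round(o['time'],2),'pos',o['tool_pos'].round(4),'rot',np.degrees(o['tool_rot']).round(2),'F',o['contact_force'].round(2),'open',round(o['opening'],4))
    print('shift',d.round(4))
    if yawdeg is not None:
        T=Rt.from_euler('xyz',[-90,0,yawdeg],degrees=True);print('turn',np.degrees((R.inv()*T).as_rotvec()).round(2))
E
python3 -c "
from h import *
go([.596,-.291,.185],-15.5)"
```

```text
t 0.1 pos [0.2157 0.4783 0.2371] rot [-9.008e+01  1.000e-02 -2.428e+01] F [ 0.2  -0.35 -0.51] open 0.0919
shift [ 0.663   0.0527 -0.5447]
turn [ 0.08 -8.78 -0.02]
```

>>> {"api": "apply_moves", "payload": {"plan": [[0.66,0.05,-0.545,0,0,0,-1],[0.66,0.05,-0.545,0,0,0,-1],[0.66,0.05,-0.545,0,0,0,-1],[0.66,0.05,-0.545,0,0,0,-1],[0.66,0.05,-0.545,0,0,0,-1]]}}

```text
time: 0.72
tool_pos: [0.3539, 0.1968, 0.2194]
tool_rot: [-1.571, -0.0, -0.423]
contact_force: [2.3, 0.6, -0.8]
opening: 0.0914
```

```bash
python3 -c "
from h import *
go([.596,-.291,.185],-15.5)"
```

```text
t 0.72 pos [0.3539 0.1968 0.2194] rot [-8.998e+01 -1.000e-02 -2.426e+01] F [ 2.33  0.63 -0.81] open 0.0914
shift [ 0.4211  0.0343 -0.3452]
turn [-0.01 -8.76  0.01]
```

>>> {"api": "apply_moves", "payload": {"plan": [[0.421,0.034,-0.345,0,-8.8,0,-1],[0.421,0.034,-0.345,0,-8.8,0,-1],[0.421,0.034,-0.345,0,-8.8,0,-1],[0.421,0.034,-0.345,0,-8.8,0,-1],[0.421,0.034,-0.345,0,-8.8,0,-1]]}}

```text
time: 1.35
tool_pos: [0.4899, -0.077, 0.2001]
tool_rot: [-1.57, 0.0, -0.271]
contact_force: [0.8, 0.2, 0.7]
opening: 0.0914
```

```bash
python3 -c "
from h import *
go([.596,-.291,.185],-15.5)"
```

```text
t 1.35 pos [ 0.4899 -0.077   0.2001] rot [-8.998e+01  1.000e-02 -1.551e+01] F [0.82 0.17 0.71] open 0.0914
shift [ 0.1595  0.015  -0.1779]
turn [-0.02 -0.01 -0.01]
```

>>> {"api": "apply_moves", "payload": {"plan": [[0.16,0.015,-0.178,0,0,0,-1],[0.16,0.015,-0.178,0,0,0,-1],[0.16,0.015,-0.178,0,0,0,-1],[0.16,0.015,-0.178,0,0,0,-1],[0.16,0.015,-0.178,0,0,0,-1]]}}

```text
time: 1.98
tool_pos: [0.5961, -0.2925, 0.183]
tool_rot: [-1.571, 0.002, -0.274]
contact_force: [-0.6, 1.4, 0.1]
opening: 0.0919
```

```bash
python3 - <<'E'
from h import *
o=robot.observe();P=(o['tool_pos'],o['tool_rot']);im=cams.read_camera('wrist');cv2.imwrite('pics/w1.png',im)
h=cv2.cvtColor(im,cv2.COLOR_BGR2HSV).astype(int)
red=((h[...,0]<6)|(h[...,0]>174))&(h[...,1]>150)&(h[...,2]>70)
for a,c,m in blobs(red,60):
    ys,xs=np.where(m);print(a,c.round(1),xs.min(),xs.max(),ys.min(),ys.max(),pt('wrist',c,.07,P).round(4))
go([.596,-.291,.056])
E
```

```text
1019 [320.2 239.9] 304 336 220 259 [ 0.5963 -0.2898  0.07  ]
492 [241.3 270. ] 229 253 256 283 [ 0.6039 -0.3606  0.07  ]
449 [309.5 320.3] 300 319 306 332 [ 0.6654 -0.3187  0.07  ]
t 2.02 pos [ 0.5957 -0.2904  0.1835] rot [-89.94   0.14 -15.6 ] F [ 0.57  0.17 -0.24] open 0.0918
shift [ 0.0008  0.1275 -0.0006]
```

View pics/w1.png

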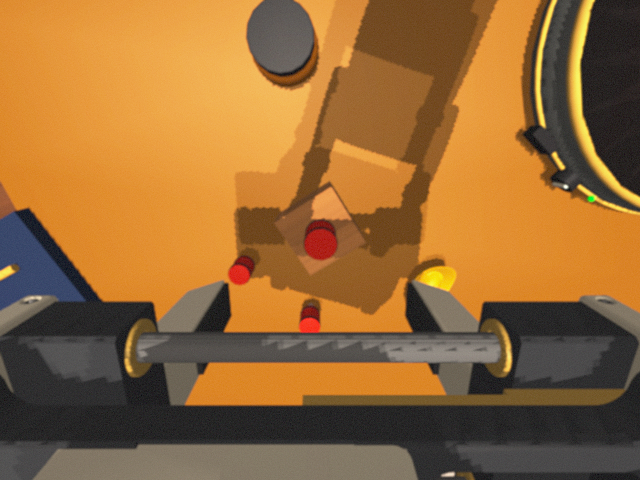

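>>> {"api": "apply_moves", "payload": {"plan": [[0.002,0.05,0.001,0,0,0,-0.3],[0.002,0.085,0.001,0,0,0,-0.3],[0.002,0.11,0.001,0,0,0,-0.3],[0.002,0.127,0.001,0,0,0,-0.3],[0.002,0.127,0.001,0,0,0,-0.3]], "squeeze": 25}}

```text
time: 2.65
tool_pos: [0.5977, -0.2877, 0.0576]
tool_rot: [-1.57, 0.002, -0.269]
contact_force: [-0.7, 0.6, -0.0]
opening: 0.0598
```

```bash
python3 - <<'E'
from h import *
o=robot.observe();P=(o['tool_pos'],o['tool_rot']);im=cams.read_camera('wrist');cv2.imwrite('pics/w2.png',im[100:400,120:520])
go([.597,-.2898,.056])
E
```

```text
t 2.7 pos [ 0.5984 -0.2883  0.0588] rot [-89.99  -0.   -15.45] F [0.62 0.39 0.84] open 0.0597
shift [-0.001   0.0028 -0.0019]
```

View pics/w2.png

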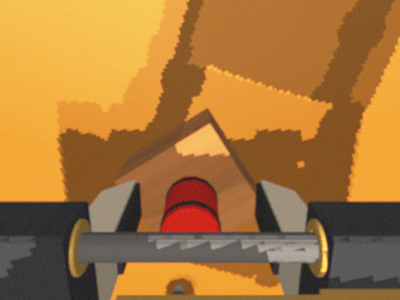

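```bash
python3 - <<'E'
from h import *
im=cv2.imread('pics/w2.png');h=cv2.cvtColor(im,cv2.COLOR_BGR2HSV).astype(int)
o=robot.observe();P=(o['tool_pos'],o['tool_rot'])
red=((h[...,0]<6)|(h[...,0]>174))&(h[...,1]>150)&(h[...,2]>60)
for a,c,m in blobs(red,60):
    ys,xs=np.where(m);print(a,c.round(1),xs.min(),xs.max(),ys.min(),ys.max())
for r in range(180,232,6): 
    x=np.where(red[r])[0];x=x[(x>150)&(x<230)]; print(r,x.min() if len(x) else 0,x.max() if len(x) else 0)
    if len(x):
        w=pt('wrist',((x.min()+x.max())/2+120,r+100),.06,P); print(Rt.from_euler('xyz',P[1]).inv().apply(w-P[0]).round(4))
E
```

```text
1045 [191.2 194.3] 164 217 179 215
1316 [190.  219.7] 161 219 204 231
180 186 204
[-0.0162 -0.0012 -0.0008]
186 173 208
[-0.0131 -0.0012 -0.003 ]
192 169 214
[-0.0099 -0.0012 -0.0025]
198 167 215
[-0.0067 -0.0012 -0.0028]
204 166 216
[-0.0034 -0.0012 -0.0028]
210 165 216
[-0.0001 -0.0012 -0.003 ]
216 165 215
[ 0.0032 -0.0012 -0.0033]
222 162 218
[ 0.0066 -0.0012 -0.0033]
228 161 219
[ 0.01   -0.0012 -0.0033]
```

>>> {"api": "apply_moves", "payload": {"plan": [[0,0.001,-0.003,0,0,0,-0.3],[0,0.001,-0.003,0,0,0,-0.3],[0,0.001,-0.003,0,0,0,1],[0,0.001,-0.003,0,0,0,1],[0,0.001,-0.003,0,0,0,1]], "squeeze": 25}}

```text
time: 3.32
tool_pos: [0.5975, -0.2916, 0.0574]
tool_rot: [-1.571, -0.0, -0.27]
contact_force: [0.4, 0.1, 0.2]
opening: 0.0346
```

>>> {"api": "apply_moves", "payload": {"plan": [[0,0,0,0,0,0,1],[0,0,0,0,0,0,1],[0,0,0,0,0,0,1],[0,0,0,0,0,0,1],[0,0,0,0,0,0,1]]}}

```text
time: 3.95
tool_pos: [0.5975, -0.2916, 0.0574]
tool_rot: [-1.571, -0.0, -0.27]
contact_force: [-0.0, 1.6, 0.1]
opening: 0.0266
```

```bash
python3 - <<'E'
from h import *
for i in range(4): go([.598,-.291,.056]); cams.read_camera('top')
E
```

```text
t 3.95 pos [ 0.5975 -0.2916  0.0574] rot [-89.99  -0.   -15.48] F [-0.04  1.55  0.09] open 0.0266
shift [0.0003 0.0014 0.0007]
t 4.0 pos [ 0.5975 -0.2916  0.0574] rot [-89.99  -0.   -15.48] F [-0.53  0.45  0.99] open 0.0265
shift [0.0003 0.0014 0.0007]
t 4.05 pos [ 0.5975 -0.2916  0.0574] rot [-89.99   0.   -15.48] F [ 0.23 -0.38  0.64] open 0.0262
shift [0.0003 0.0014 0.0007]
t 4.1 pos [ 0.5975 -0.2916  0.0574] rot [-89.99   0.   -15.48] F [0.24 0.49 0.1 ] open 0.0262
shift [0.0003 0.0014 0.0007]
```

>>> {"api": "apply_moves", "payload": {"plan": [[0,-0.02,0,0,0,0,1],[0,-0.05,0,0,0,0,1],[0,-0.1,0,0,0,0,1],[0,-0.143,0,0,0,0,1],[-0.03,-0.143,0.036,0,0,0,1]]}}

```text
time: 4.78
tool_pos: [0.5803, -0.2519, 0.2044]
tool_rot: [-1.574, -0.01, -0.273]
contact_force: [0.9, -0.1, -1.6]
opening: 0.0263
```

>>> {"api": "apply_moves", "payload": {"plan": [[-0.233,0,0.28,0,0,0,1],[-0.233,0,0.28,0,0,0,1],[-0.233,0,0.28,0,0,0,1],[-0.233,0,0.28,0,0,0,1],[-0.233,0,0.28,0,0,0,1]]}}

```text
time: 5.4
tool_pos: [0.4486, 0.0374, 0.2006]
tool_rot: [-1.571, -0.001, -0.271]
contact_force: [0.4, -0.2, -0.6]
opening: 0.0263
```

```bash
python3 - <<'E'
from h import *
go([.4283,.083,.20],-15.5)
E
```

```text
t 5.4 pos [0.4486 0.0374 0.2006] rot [-8.998e+01 -4.000e-02 -1.551e+01] F [ 0.36 -0.16 -0.57] open 0.0263
shift [-0.0318  0.0005  0.0385]
turn [-0.02 -0.01  0.04]
```

>>> {"api": "apply_moves", "payload": {"plan": [[-0.032,0,0.0385,0,0,0,1],[-0.032,0.02,0.0385,0,0,0,1],[-0.032,0.045,0.0385,0,0,0,1],[-0.032,0.06,0.0385,0,0,0,1],[-0.032,0.06,0.0385,0,0,0,1]]}}

```text
time: 6.02
tool_pos: [0.4284, 0.0815, 0.1397]
tool_rot: [-1.571, 0.002, -0.27]
contact_force: [0.5, -0.2, -0.5]
opening: 0.0264
```

```bash
python3 - <<'E'
from h import *
go([.4283,.083,.14],-15.5)
im=cams.read_camera('wrist');o=robot.observe();np.save('pics/p3.npy',[o['tool_pos'],o['tool_rot']])
cv2.imwrite('pics/w3full.png',im)
s=cams.read_camera('scene')
W=np.zeros((600,800,3),np.uint8)
W[:600,:480]=cv2.resize(im[100:350,220:420],(480,600),interpolation=cv2.INTER_CUBIC)
W[:480,480:800]=cv2.resize(s[120:240,300:380],(320,480),interpolation=cv2.INTER_CUBIC)
cv2.imwrite('pics/w3.png',W);cv2.imwrite('pics/s3full.png',s)
E
```

```text
t 6.03 pos [0.4284 0.0815 0.1397] rot [-90.04   0.13 -15.48] F [ 0.45 -0.19 -0.54] open 0.0264
shift [-0.0005 -0.0003  0.0014]
turn [ 0.04  0.02 -0.13]
```

View pics/w3.png

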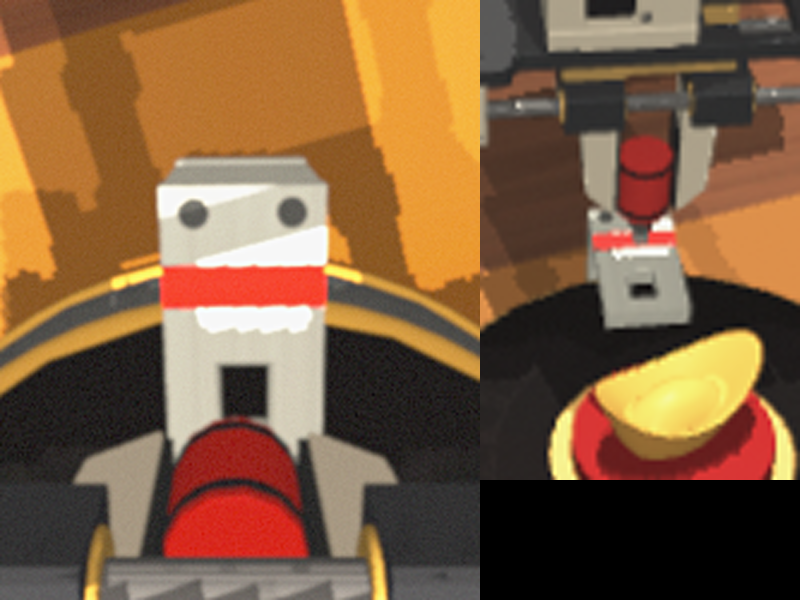

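```bash
cat > m.py <<'E'
from h import *
def edges(im,P,rowr,colr,zs=.0725):
    g=cv2.cvtColor(im,cv2.COLOR_BGR2GRAY).astype(float)
    R=Rt.from_euler('xyz',P[1]);f=lambda u,v,z:R.inv().apply(pt('wrist',(u,v),z,P)-P[0])
    row=g[rowr[0]:rowr[1],300:345].mean(0);d=np.diff(row)
    print('row profile',row.round(0).astype(int))
    col=g[235:285,colr[0]:colr[1]].mean(1);print('col profile',col.round(0).astype(int))
    return f
E
python3 - <<'E'
from m import *
P=np.load('pics/p3.npy');im=cv2.imread('pics/w3full.png')
f=edges(im,P,(256,270),(314,330))
g=cv2.cvtColor(im,cv2.COLOR_BGR2GRAY).astype(float)
print('plate',g[235:245,280:365].mean(0).astype(int))
E
```

```text
row profile [206 204 205 206 209 208 206 207 206 198 181 145  95  48  29  28  30  30
  30  31  28  30  30  30  29  30  31  28  28  28  51 110 163 188 200 206
 208 207 204 206 206 206 205 206 206]
col profile [248 247 233 216 207 207 207 207 208 208 207 208 207 208 207 194 159  98
  43  27  30  30  29  29  30  30  29  29  30  28  29  28  31  29  30  29
  28  37  60  84  83  65  49  53  60  67  68  69  68  68]
plate [ 52  48  45  38  38  32  37  83 147 192 208 211 211 210 210 209 209 210
 208 207 204 204 206 211 215 216 219 223 223 223 223 221 219 218 218 216
 214 212 215 221 223 223 222 219 219 216 216 215 219 224 224 224 223 223
 221 220 220 216 214 213 218 221 223 222 221 219 217 214 207 201 201 200
 203 197 167 112  60  38  39  41  49  48  50  53  54]
```

```bash
python3 - <<'E'
from m import *
P=np.load('pics/p3.npy')
R=Rt.from_euler('xyz',P[1]);f=lambda u,v,z:R.inv().apply(pt('wrist',(u,v),z,P)-P[0])
print('P',P)
for u,v,z in ((311.8,263,.073),(331.1,263,.073),(287.6,240,.074),(354.9,240,.074),(321.4,251.9,.073),(321.4,251.9,.074)): print(f(u,v,z).round(4),pt('wrist',(u,v),z,P).round(4))
im=cv2.imread('pics/w3full.png');h=cv2.cvtColor(im,cv2.COLOR_BGR2HSV).astype(int)
red=((h[...,0]<6)|(h[...,0]>174))&(h[...,1]>150)&(h[...,2]>60)
for r in range(276,330,5):
    x=np.where(red[r,270:370])[0]+270
    if len(x):print(r,x.min(),x.max(),(x.min()+x.max())/2, 'finger?')
s=cv2.imread('pics/s3full.png');g=cv2.cvtColor(s,cv2.COLOR_BGR2GRAY)
c=cv2.resize(s[140:205,310:370],(720,600*65*12//(60*13*10)*1),interpolation=cv2.INTER_CUBIC) if 0 else 0
E
```

```text
P [[ 4.29010979e-01  8.14952430e-02  1.40452451e-01]
 [-1.57095524e+00  5.43104252e-04 -2.70200267e-01]]
[ 0.002   0.0675 -0.0034] [0.43   0.0776 0.073 ]
[0.002  0.0674 0.0098] [0.4335 0.0904 0.073 ]
[-0.0149  0.0665 -0.0196] [0.4094 0.0666 0.074 ]
[-0.0149  0.0665  0.0256] [0.4214 0.1101 0.074 ]
[-0.0061  0.0675  0.0031] [0.4239 0.0861 0.073 ]
[-0.0064  0.0665  0.0031] [0.4236 0.0862 0.074 ]
276 311 311 311.0 finger?
281 305 331 318.0 finger?
286 298 337 317.5 finger?
291 296 340 318.0 finger?
296 293 342 317.5 finger?
301 292 343 317.5 finger?
306 291 344 317.5 finger?
311 290 344 317.0 finger?
316 292 344 318.0 finger?
321 289 346 317.5 finger?
326 288 348 318.0 finger?
```

>>> {"api": "apply_moves", "payload": {"plan": [[0.0026,0,0.0032,0,0,0,1],[0.0026,0,0.0032,0,0,0,1],[0.0026,0.01,0.0032,0,0,0,1],[0.0026,0.02,0.0032,0,0,0,1],[0.0026,0.02,0.0032,0,0,0,1]]}}

```text
time: 6.75
tool_pos: [0.4316, 0.0839, 0.1193]
tool_rot: [-1.571, 0.002, -0.27]
contact_force: [-0.2, 0.4, -0.2]
opening: 0.0265
```

```bash
python3 - <<'E'
from h import *
go([.4336,.0834,.12],-15.5)
im=cams.read_camera('wrist');cv2.imwrite('pics/w4full.png',im)
s=cams.read_camera('scene');go([.4336,.0834,.12],-15.5)
W=np.zeros((600,800,3),np.uint8)
W[:600,:400]=cv2.resize(im[180:330,270:370],(400,600),interpolation=cv2.INTER_CUBIC)
W[:600,400:800]=cv2.resize(s[135:225,310:370],(400,600),interpolation=cv2.INTER_CUBIC)
cv2.imwrite('pics/w4.png',W)
g=cv2.cvtColor(im,cv2.COLOR_BGR2GRAY).astype(float)
for r in range(235,275,3): print(r,g[r,300:345].astype(int))
E
```

```text
t 6.75 pos [0.4316 0.0839 0.1193] rot [-90.04   0.14 -15.48] F [-0.15  0.4  -0.16] open 0.0265
shift [ 0.002  -0.0007  0.0001]
turn [ 0.04  0.02 -0.14]
t 6.85 pos [0.4324 0.0839 0.1201] rot [-9.001e+01  4.000e-02 -1.548e+01] F [-0.39  0.32 -0.82] open 0.0262
shift [ 0.0013  0.0001 -0.0002]
turn [ 0.01  0.02 -0.04]
235 [250 248 248 248 248 248 248 248 248 248 248 248 248 248 248 248 248 248
 248 248 248 248 248 249 249 248 248 248 248 248 248 248 248 248 248 248
 248 248 248 248 248 248 247 247 247]
238 [249 248 247 247 247 247 247 247 247 247 247 247 247 247 247 247 247 247
 247 247 247 247 247 247 247 247 247 247 247 247 247 247 247 247 247 247
 247 247 247 247 247 247 247 247 247]
241 [248 249 248 247 247 248 248 248 248 248 247 247 247 247 247 247 247 248
 248 248 248 247 247 247 247 247 247 247 247 248 248 248 248 248 248 248
 247 247 247 247 247 248 248 248 248]
244 [218 238 242 234 224 215 212 218 229 236 239 241 243 245 243 238 226 219
 214 209 219 244 251 250 249 246 244 239 229 220 215 214 207 211 233 249
 250 248 244 242 233 219 214 213 231]
247 [211 211 208 208 209 209 208
[... 1147 characters left out ...]
7  35  31  22  31  35  19
  30  37  26  31  17  23  27  32  42  96 150 180 196 206 210 211 207 206
 206 208 207 207 207 207 206 205 206]
268 [208 208 206 198 183 160 117  58  34  27  32  27  36  34  30  29  32  18
  32  34  28  33  30  30  30  28  47  95 154 182 191 209 211 208 207 205
 205 206 207 204 210 207 209 209 207]
271 [207 209 208 200 187 161 116  66  28  31  25  33  25  33  27  21  23  34
  33  33  30  30  31  23  28  29  48  94 155 181 193 206 209 209 204 207
 205 208 204 208 205 207 209 206 207]
274 [208 208 207 204 189 167 119  72  45  43  52  52  42  47  58  59  72  75
  70  68  64  58  46  52  36  38  47  98 152 187 196 208 208 208 206 204
 208 211 208 208 206 204 206 209 203]
```

View pics/w4.png

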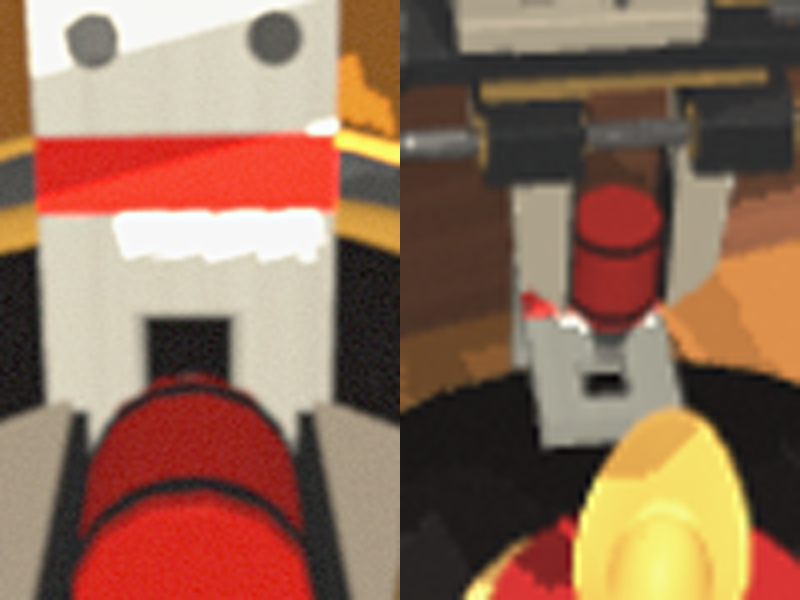

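>>> {"api": "apply_moves", "payload": {"plan": [[-0.0004,0,-0.0007,0,0,0,1],[-0.0004,0.005,-0.0007,0,0,0,1],[-0.0004,0.01,-0.0007,0,0,0,1],[-0.0004,0.016,-0.0007,0,0,0,1],[-0.0004,0.016,-0.0007,0,0,0,1]]}}

```text
time: 7.48
tool_pos: [0.4315, 0.0833, 0.1038]
tool_rot: [-1.571, 0.001, -0.27]
contact_force: [0.6, -0.4, -1.0]
opening: 0.0263
```

```bash
cat > ph.py <<'E'
from h import *
AX=pt('top',(295.4,258.1),.06)
def phase(im=None,save=None):
    t=robot.observe()['time'];im=cams.read_camera('top')
    if save: cv2.imwrite(save,im)
    h=cv2.cvtColor(im,cv2.COLOR_BGR2HSV).astype(int)
    m=(abs(h[...,0]-27)<6)&(h[...,1]>90)&(h[...,2]>110)
    yy,xx=np.where(m[170:350,210:380]);yy=yy+170;xx=xx+210
    w=np.array([pt('top',(a,b),.06) for a,b in zip(xx,yy)])
    if not len(w): return t,None,0
    d=(w-AX)[:,:2];r=np.hypot(*d.T);k=(r>.090)&(r<.124)
    if k.sum()<15: return t,None,k.sum()
    c=np.median(d[k],axis=0);th=np.degrees(np.arctan2(c[1],c[0]))
    return t,(164.5-th)%360,k.sum(),np.hypot(*c)   # degrees still to go to the slot
E
python3 - <<'E'
from ph import *
F=[]
for i in range(10):
    print([None if x is None else round(float(x),3) for x in phase(save='pics/top5.png' if i==0 else None)]);F.append(robot.observe()['contact_force'])
print(np.mean(F,0),np.std(F,0));go([.43,.083,.103])
E
```

```text
[7.475, None, 0.0]
[7.525, None, 0.0]
[7.575, None, 0.0]
[7.625, None, 0.0]
[7.675, None, 0.0]
[7.725, None, 0.0]
[7.775, None, 0.0]
[7.825, None, 0.0]
[7.875, None, 0.0]
[7.925, None, 0.0]
[ 0.19911129 -0.10067489 -0.86409607] [0.46634713 0.5313296  0.44764272]
t 7.97 pos [0.4319 0.0834 0.1045] rot [-8.999e+01 -1.000e-02 -1.548e+01] F [ 1.02 -0.21 -0.3 ] open 0.0268
shift [-0.0018  0.0015 -0.0009]
```

```bash
python3 - <<'E'
import cv2,numpy as np
a=cv2.imread('pics/top0.png');b=cv2.imread('pics/top5.png')
for im,p in ((a,(318,207)),(a,(325,210)),(a,(331,214))): print(cv2.cvtColor(im,cv2.COLOR_BGR2HSV)[p[1],p[0]])
cv2.imwrite('pics/top5c.png',cv2.resize(b[150:370,200:400],None,fx=2.7,fy=2.7))
E
```

```text
[ 26 137 201]
[20 42 91]
[ 26 136 201]
```

View pics/top5c.png

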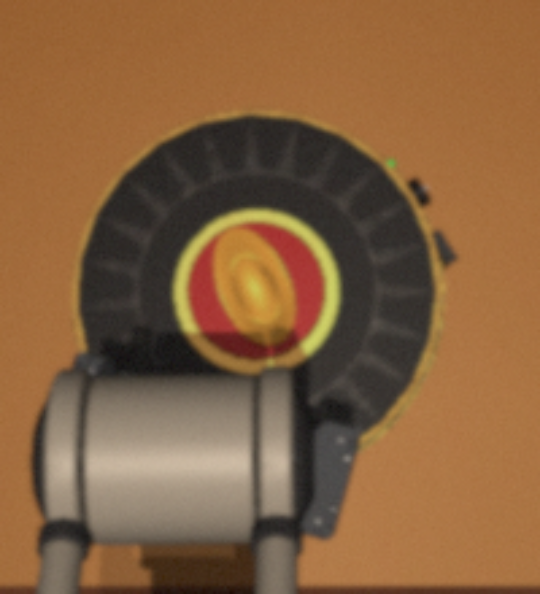

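>>> {"api": "apply_moves", "payload": {"plan": [[0,0.001,0,0,0,0,1],[0,0.002,0,0,0,0,1],[0,0.003,0,0,0,0,1],[0,0.003,0,0,0,0,1],[0,0.003,0,0,0,0,1]]}}

```text
time: 8.6
tool_pos: [0.4319, 0.0834, 0.1014]
tool_rot: [-1.571, 0.0, -0.27]
contact_force: [0.3, -1.2, -0.7]
opening: 0.0262
```

```bash
python3 - <<'E'
from ph import *
F=[]
for i in range(5):
    print([None if x is None else round(float(x),3) for x in phase()]);F.append(robot.observe()['contact_force'])
print(np.mean(F,0),np.std(F,0));go([.43,.083,.103])
E
```

```text
[8.6, 288.153, 366.0, 0.105]
[8.65, 284.328, 366.0, 0.106]
[8.7, 280.514, 362.0, 0.106]
[8.75, 277.157, 365.0, 0.106]
[8.8, 272.482, 365.0, 0.107]
[-0.05670962  0.1354823  -0.81603869] [0.20329975 0.44393073 0.53337908]
t 8.85 pos [0.4319 0.0834 0.1014] rot [-89.99  -0.   -15.48] F [ 0.27  0.44 -0.14] open 0.0264
shift [-0.0017 -0.0016 -0.0009]
```

>>> {"api": "apply_moves", "payload": {"plan": [[0,0.001,0,0,0,0,1],[0,0.002,0,0,0,0,1],[0,0.0027,0,0,0,0,1],[0,0.0027,0,0,0,0,1],[0,0.0027,0,0,0,0,1]]}}

```text
time: 9.48
tool_pos: [0.432, 0.0833, 0.0988]
tool_rot: [-1.571, -0.0, -0.27]
contact_force: [-1.0, -1.2, -0.6]
opening: 0.026
```

```bash
cat > st.py <<'E'
from ph import *
import sys
n=int(sys.argv[1]);F=[];A=[]
for i in range(n):
    A.append(phase());F.append(robot.observe()['contact_force'])
B=np.array([a[:2] for a in A if a[1] is not None])
if len(B)>1: p=np.polyfit(B[:,0],np.unwrap(B[:,1],period=360),1);print('deg/s',-p[0].round(1),'to go now',(np.polyval(p,robot.observe()['time'])).round(1))
print('last',A[-1]);print('F',np.mean(F,0).round(2),'sd',(np.std(F,0)/n**.5).round(2));go([.43,.083,.0914])
E
python3 st.py 4
```

```text
deg/s 51.4 to go now 214.8
last (9.625, np.float64(217.198772268747), np.int64(353), np.float64(0.10538153242936911))
F [-0.31 -0.8   0.46] sd [0.2  0.14 0.18]
t 9.68 pos [0.4319 0.0834 0.0988] rot [-9.000e+01 -1.000e-02 -1.548e+01] F [-0.66 -0.56  0.95] open 0.0266
shift [-0.0017  0.0074 -0.0009]
```

>>> {"api": "apply_moves", "payload": {"plan": [[0,0.0003,0,0,0,0,1],[0,0.0003,0,0,0,0,1],[0,0.0003,0,0,0,0,1],[0,0.0003,0,0,0,0,1],[0,0.0003,0,0,0,0,1]]}}

```text
time: 10.3
tool_pos: [0.4319, 0.0834, 0.0984]
tool_rot: [-1.571, -0.0, -0.27]
contact_force: [-0.1, -0.6, -0.1]
opening: 0.0263
```

```bash
python3 st.py 4
```

```text
deg/s 25.1 to go now 186.6
last (10.45, np.float64(187.86818461652106), np.int64(346), np.float64(0.10624960260050093))
F [-0.69 -0.96  0.75] sd [0.09 0.16 0.18]
t 10.5 pos [0.4319 0.0834 0.0984] rot [-90.    -0.   -15.48] F [-0.9  -0.7   0.47] open 0.0262
shift [-0.0017  0.007  -0.0009]
```

>>> {"api": "apply_moves", "payload": {"plan": [[0,0,0,0,0,0,1],[0,0,0,0,0,0,1],[0,0,0,0,0,0,1],[0,0,0,0,0,0,1],[0,0,0,0,0,0,1]]}}

```text
time: 11.12
tool_pos: [0.4319, 0.0834, 0.0984]
tool_rot: [-1.571, 0.0, -0.27]
contact_force: [-0.2, -0.5, 0.5]
opening: 0.0266
```

```bash
python3 st.py 4
```

```text
deg/s 21.2 to go now 169.1
last (11.275, np.float64(170.1124313466187), np.int64(349), np.float64(0.10599127200039438))
F [-0.37 -1.24  0.93] sd [0.19 0.16 0.18]
t 11.32 pos [0.4319 0.0834 0.0984] rot [-90.    -0.   -15.48] F [-0.74 -0.96  1.3 ] open 0.0262
shift [-0.0017  0.007  -0.0009]
```

>>> {"api": "apply_moves", "payload": {"plan": [[0,0,0,0,0,0,1],[0,0,0,0,0,0,1],[0,0,0,0,0,0,1],[0,0,0,0,0,0,1],[0,0,0,0,0,0,1]]}}

```text
time: 11.95
tool_pos: [0.4319, 0.0834, 0.0984]
tool_rot: [-1.571, -0.0, -0.27]
contact_force: [-0.7, -0.4, 0.3]
opening: 0.0262
```

>>> {"api": "apply_moves", "payload": {"plan": [[0,0,0,0,0,0,1],[0,0,0,0,0,0,1],[0,0,0,0,0,0,1],[0,0,0,0,0,0,1],[0,0,0,0,0,0,1]]}}

```text
time: 12.58
tool_pos: [0.4319, 0.0834, 0.0984]
tool_rot: [-1.571, -0.0, -0.27]
contact_force: [-1.4, -1.0, 0.6]
opening: 0.0267
```

>>> {"api": "apply_moves", "payload": {"plan": [[0,0,0,0,0,0,1],[0,0,0,0,0,0,1],[0,0,0,0,0,0,1],[0,0,0,0,0,0,1],[0,0,0,0,0,0,1]]}}

```text
time: 13.2
tool_pos: [0.4319, 0.0834, 0.0984]
tool_rot: [-1.571, -0.0, -0.27]
contact_force: [-0.6, -0.6, 0.7]
opening: 0.0266
```

```bash
python3 st.py 4; python3 -c "
from h import *
s=cams.read_camera('scene');cv2.imwrite('pics/s6.png',s)
w=cams.read_camera('wrist');cv2.imwrite('pics/w6.png',w)"
```

```text
deg/s 17.2 to go now 132.8
last (13.35, np.float64(133.54985209005662), np.int64(337), np.float64(0.10627919265005437))
F [-0.35 -0.95  0.88] sd [0.13 0.17 0.16]
t 13.4 pos [0.4319 0.0834 0.0984] rot [-90.    -0.   -15.48] F [-0.16 -1.52  0.93] open 0.0263
shift [-0.0017  0.007  -0.0009]
```

>>> {"api": "apply_moves", "payload": {"plan": [[0,0,0,0,0,0,1],[0,0,0,0,0,0,1],[0,0,0,0,0,0,1],[0,0,0,0,0,0,1],[0,0,0,0,0,0,1]]}}

```text
time: 14.12
tool_pos: [0.4319, 0.0834, 0.0984]
tool_rot: [-1.571, -0.0, -0.27]
contact_force: [0.1, -1.6, 1.1]
opening: 0.0266
```

>>> {"api": "apply_moves", "payload": {"plan": [[0,0,0,0,0,0,1],[0,0,0,0,0,0,1],[0,0,0,0,0,0,1],[0,0,0,0,0,0,1],[0,0,0,0,0,0,1]]}}

```text
time: 14.75
tool_pos: [0.4319, 0.0834, 0.0984]
tool_rot: [-1.571, 0.0, -0.27]
contact_force: [-0.4, -1.7, 0.8]
opening: 0.0264
```

>>> {"api": "apply_moves", "payload": {"plan": [[0,0,0,0,0,0,1],[0,0,0,0,0,0,1],[0,0,0,0,0,0,1],[0,0,0,0,0,0,1],[0,0,0,0,0,0,1]]}}

```text
time: 15.38
tool_pos: [0.4319, 0.0834, 0.0984]
tool_rot: [-1.571, -0.0, -0.27]
contact_force: [-0.0, -0.6, 0.6]
opening: 0.0266
```

>>> {"api": "apply_moves", "payload": {"plan": [[0,0,0,0,0,0,1],[0,0,0,0,0,0,1],[0,0,0,0,0,0,1],[0,0,0,0,0,0,1],[0,0,0,0,0,0,1]]}}

```text
time: 16.0
tool_pos: [0.4319, 0.0833, 0.0984]
tool_rot: [-1.571, -0.0, -0.27]
contact_force: [-0.0, -0.8, 0.7]
opening: 0.0261
```

```bash
python3 st.py 3; python3 -c "
from h import *
s=cams.read_camera('scene');cv2.imwrite('pics/s7.png',s)
w=cams.read_camera('wrist');cv2.imwrite('pics/w7.png',w)
W=np.zeros((480,800,3),np.uint8)
W[:480,:400]=cv2.resize(w[120:384,310:530],(400,480));W[:480,400:]=cv2.resize(s[140:310,280:420],(400,480));cv2.imwrite('pics/c7.png',W)"
```

```text
deg/s 15.8 to go now 85.6
last (16.1, np.float64(86.26753310220913), np.int64(345), np.float64(0.10562644017200724))
F [-0.47 -0.91  0.94] sd [0.23 0.18 0.14]
t 16.15 pos [0.4319 0.0834 0.0984] rot [-90.    -0.   -15.48] F [-0.11 -0.73  1.24] open 0.0266
shift [-0.0017  0.007  -0.0008]
```

View pics/c7.png

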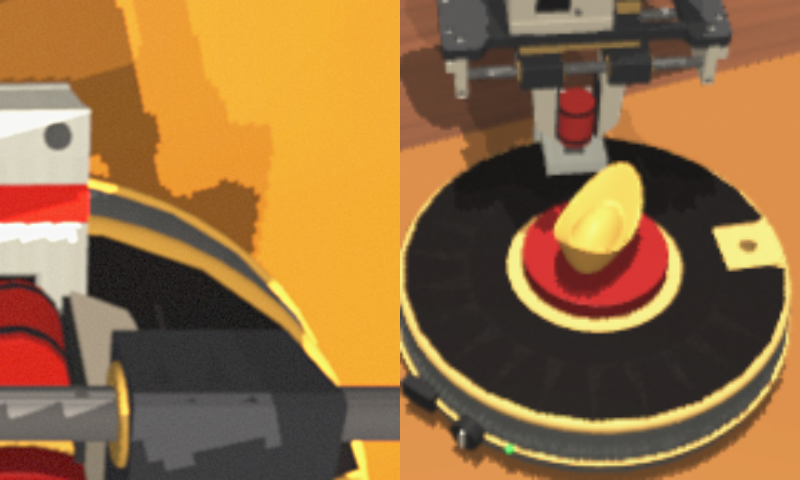

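>>> {"api": "apply_moves", "payload": {"plan": [[0,0.0001,0,0,0,0,1],[0,0.0002,0,0,0,0,1],[0,0.0002,0,0,0,0,1],[0,0.0002,0,0,0,0,1],[0,0.0002,0,0,0,0,1]]}}

```text
time: 16.88
tool_pos: [0.4319, 0.0834, 0.0982]
tool_rot: [-1.571, -0.0, -0.27]
contact_force: [0.1, -1.8, 1.4]
opening: 0.0264
```

>>> {"api": "apply_moves", "payload": {"plan": [[0,0,0,0,0,0,1],[0,0,0,0,0,0,1],[0,0,0,0,0,0,1],[0,0,0,0,0,0,1],[0,0,0,0,0,0,1]]}}

```text
time: 17.5
tool_pos: [0.4319, 0.0834, 0.0982]
tool_rot: [-1.571, -0.0, -0.27]
contact_force: [0.2, -0.9, 0.2]
opening: 0.0265
```

```bash
cat > sc.py <<'E'
from h import *
import sys
AX=np.array([.539,.0537,.06]);im0=cv2.imread
def ph(im):
    h=cv2.cvtColor(im,cv2.COLOR_BGR2HSV).astype(int)
    m=(abs(h[...,0]-25)<7)&(h[...,1]>80)&(h[...,2]>120)
    yy,xx=np.where(m[150:320,270:430]);yy=yy+150;xx=xx+270
    d=np.array([pt('scene',(a,b),.06) for a,b in zip(xx,yy)])[:,:2]-AX[:2]
    r=np.hypot(*d.T);k=(r>.094)&(r<.122);a=np.arctan2(d[:,1],d[:,0])%(2*np.pi);k&=(a<np.radians(164))|(a>np.radians(180))
    # largest cluster in angle
    H,e=np.histogram(a[k],bins=180,range=(0,2*np.pi));H=np.convolve(H,np.ones(11),'same');c=e[H.argmax()]+.017
    k&=abs(a-c)<np.radians(16)
    return 164.5-np.degrees(np.median(a[k])),k.sum(),np.median(r[k])
if __name__=='__main__':
    n=int(sys.argv[1]);A=[];F=[]
    for i in range(n):
        t=robot.observe()['time'];F.append(robot.observe()['contact_force']);im=cams.read_camera('scene');A.append((t,*ph(im)))
    cv2.imwrite('pics/slast.png',im)
    A=np.array(A);print(A.round(2));print('F',np.mean(F,0).round(2));go([.43,.083,.0914])
E
python3 -c "
from sc import *
print(ph(cv2.imread('pics/s7.png')),ph(cv2.imread('pics/s6.png')))"; python3 sc.py 5
```

```text
[[1.750e+01 6.810e+01 1.790e+02 1.100e-01]
 [1.755e+01 6.815e+01 1.800e+02 1.100e-01]
 [1.760e+01 6.795e+01 1.780e+02 1.100e-01]
 [1.765e+01 6.728e+01 1.770e+02 1.100e-01]
 [1.770e+01 6.705e+01 1.730e+02 1.100e-01]]
F [-0.1  -1.2   0.91]
t 17.75 pos [0.4319 0.0834 0.0982] rot [-90.    -0.   -15.48] F [ 0.31 -1.69  1.04] open 0.0267
shift [-0.0017  0.0068 -0.0009]Traceback (most recent call last):
  File "<string>", line 3, in <module>
    print(ph(cv2.imread('pics/s7.png')),ph(cv2.imread('pics/s6.png')))
                                        ~~^^^^^^^^^^^^^^^^^^^^^^^^^^^
  File "sc.py", line 8, in ph
    d=np.array([pt('scene',(a,b),.06) for a,b in zip(xx,yy)])[:,:2]-AX[:2]
                ~~^^^^^^^^^^^^^^^^^^^
  File "h.py", line 13, in pt
    def pt(name,uv,z,pose=None): return cast(*ray(name,uv,pose),z)
                                              ~~~^^^^^^^^^^^^^^
  File "h.py", line 6, in ray
    c=cams.calibration(name)
ValueError: time passes only in moves, steps and waits
```

>>> {"api": "apply_moves", "payload": {"plan": [[0,0,0,0,0,0,1],[0,0,0,0,0,0,1],[0,0,0,0,0,0,1],[0,0,0,0,0,0,1],[0,0,0,0,0,0,1]]}}

```text
time: 18.38
tool_pos: [0.4319, 0.0834, 0.0982]
tool_rot: [-1.571, -0.0, -0.27]
contact_force: [-1.1, -1.1, 1.8]
opening: 0.0266
```

>>> {"api": "apply_moves", "payload": {"plan": [[0,0,0,0,0,0,1],[0,0,0,0,0,0,1],[0,0,0,0,0,0,1],[0,0,0,0,0,0,1],[0,0,0,0,0,0,1]]}}

```text
time: 19.0
tool_pos: [0.4319, 0.0834, 0.0982]
tool_rot: [-1.571, -0.0, -0.27]
contact_force: [-0.8, -1.4, 2.2]
opening: 0.0267
```

>>> {"api": "apply_moves", "payload": {"plan": [[0,0,0,0,0,0,1],[0,0,0,0,0,0,1],[0,0,0,0,0,0,1],[0,0,0,0,0,0,1],[0,0,0,0,0,0,1]]}}

```text
time: 19.62
tool_pos: [0.4319, 0.0834, 0.0982]
tool_rot: [-1.571, -0.0, -0.27]
contact_force: [-0.0, -1.2, 0.3]
opening: 0.0262
```

>>> {"api": "apply_moves", "payload": {"plan": [[0,0,0,0,0,0,1],[0,0,0,0,0,0,1],[0,0,0,0,0,0,1],[0,0,0,0,0,0,1],[0,0,0,0,0,0,1]]}}

```text
time: 20.25
tool_pos: [0.4319, 0.0833, 0.0982]
tool_rot: [-1.571, 0.0, -0.27]
contact_force: [-1.0, -1.8, 0.3]
opening: 0.0263
```

```bash
python3 sc.py 5
```

```text
[[20.25  6.97 17.    0.1 ]
 [20.3   6.95 19.    0.1 ]
 [20.35  6.95 19.    0.1 ]
 [20.4   6.38 18.    0.1 ]
 [20.45  5.78 20.    0.1 ]]
F [-0.56 -1.58  0.86]
t 20.5 pos [0.4319 0.0834 0.0982] rot [-90.    -0.   -15.48] F [-0.55 -0.95  1.25] open 0.0266
shift [-0.0017  0.0068 -0.0009]
```

```bash
python3 - <<'E'
from sc import *
im=cv2.imread('pics/slast.png');h=cv2.cvtColor(im,cv2.COLOR_BGR2HSV).astype(int)
robot.observe()
for lo in (130,100,70,50,30):
    m=(abs(h[...,0]-25)<9)&(h[...,1]>80)&(h[...,2]>lo)
    yy,xx=np.where(m[150:320,270:430]);yy=yy+150;xx=xx+270
    d=np.array([pt('scene',(a,b),.06) for a,b in zip(xx,yy)])[:,:2]-AX[:2]
    r=np.hypot(*d.T);k=(r>.094)&(r<.122);a=164.5-np.degrees(np.arctan2(d[:,1],d[:,0]))
    H,e=np.histogram(a[k]%360,bins=36,range=(0,360));print(lo,[(int(e[i]),int(H[i])) for i in range(36) if H[i]>3])
E
```

```text
Traceback (most recent call last):
  File "h.py", line 13, in pt
    def pt(name,uv,z,pose=None): return cast(*ray(name,uv,pose),z)
                                              ~~~^^^^^^^^^^^^^^
  File "h.py", line 6, in ray
    c=cams.calibration(name)
ValueError: time passes only in moves, steps and waits
```

```bash
sed -i 's/^def cast/import functools\n@functools.lru_cache\ndef cal(n): return cams.calibration(n)\ndef cast/; s/c=cams.calibration(name)/c=cal(name)/' h.py; python3 - <<'E'
from sc import *
im=cv2.imread('pics/slast.png');h=cv2.cvtColor(im,cv2.COLOR_BGR2HSV).astype(int)
for lo in (130,100,70,50,30):
    m=(abs(h[...,0]-25)<9)&(h[...,1]>80)&(h[...,2]>lo)
    yy,xx=np.where(m[150:320,270:430]);yy=yy+150;xx=xx+270
    d=np.array([pt('scene',(a,b),.06) for a,b in zip(xx,yy)])[:,:2]-AX[:2]
    r=np.hypot(*d.T);k=(r>.094)&(r<.122);a=164.5-np.degrees(np.arctan2(d[:,1],d[:,0]))
    H,e=np.histogram(a[k]%360,bins=36,range=(0,360));print(lo,[(int(e[i]),int(H[i])) for i in range(36) if H[i]>3])
W=cv2.resize(im[140:310,280:420],(560,600));cv2.imwrite('pics/c8.png',W)
E
```

```text
130 [(0, 24), (10, 4), (30, 77), (40, 85), (50, 17), (350, 8)]
100 [(0, 24), (10, 4), (30, 78), (40, 85), (50, 21), (350, 8)]
70 [(0, 24), (10, 4), (30, 81), (40, 85), (50, 22), (350, 8)]
50 [(0, 24), (10, 4), (30, 82), (40, 85), (50, 23), (350, 8)]
30 [(0, 24), (10, 4), (30, 82), (40, 85), (50, 23), (350, 8)]
```

View pics/c8.png

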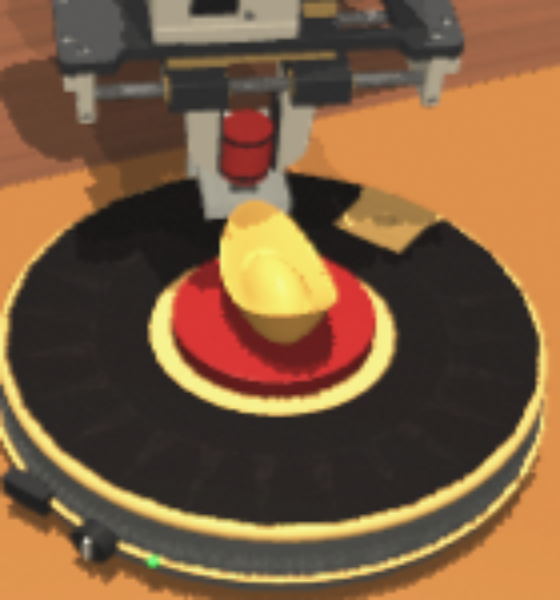

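>>> {"api": "apply_moves", "payload": {"plan": [[0,0.0001,0,0,0,0,1],[0,0.00015,0,0,0,0,1],[0,0.00015,0,0,0,0,1],[0,0.00015,0,0,0,0,1],[0,0.00015,0,0,0,0,1]]}}

```text
time: 21.12
tool_pos: [0.4319, 0.0834, 0.0981]
tool_rot: [-1.571, -0.0, -0.27]
contact_force: [0.4, -1.4, 1.3]
opening: 0.0265
```

>>> {"api": "apply_moves", "payload": {"plan": [[0,0,0,0,0,0,1],[0,0,0,0,0,0,1],[0,0,0,0,0,0,1],[0,0,0,0,0,0,1],[0,0,0,0,0,0,1]]}}

```text
time: 21.75
tool_pos: [0.4319, 0.0834, 0.0981]
tool_rot: [-1.571, -0.0, -0.27]
contact_force: [-0.6, -0.9, 1.0]
opening: 0.0262
```

```bash
sed -i 's/k&=(a<np.radians(164)).*$/k\&=(a<np.radians(153))\&(a>np.radians(20))/' sc.py; python3 sc.py 4
```

```text
[[21.75 30.46 10.    0.1 ]
 [21.8  29.62 11.    0.1 ]
 [21.85 30.46 10.    0.1 ]
 [21.9  30.67 11.    0.1 ]]
F [-0.47 -1.04  1.2 ]
t 21.95 pos [0.4319 0.0834 0.0981] rot [-90.    -0.   -15.48] F [-0.39 -1.19  1.07] open 0.0262
shift [-0.0017  0.0067 -0.0009]
```

```bash
sed -i 's/abs(h\[...,0\]-25)<7/abs(h[...,0]-23)<9/; s/,2\]>120/,2]>60/' sc.py; python3 sc.py 4; python3 - <<'E'
from sc import *
im=cv2.imread('pics/slast.png');h=cv2.cvtColor(im,cv2.COLOR_BGR2HSV).astype(int)
m=(abs(h[...,0]-23)<9)&(h[...,1]>80)&(h[...,2]>50)
yy,xx=np.where(m[150:320,270:430]);yy=yy+150;xx=xx+270
d=np.array([pt('scene',(a,b),.06) for a,b in zip(xx,yy)])[:,:2]-AX[:2]
r=np.hypot(*d.T);k=(r>.094)&(r<.122);a=164.5-np.degrees(np.arctan2(d[:,1],d[:,0]))
H,e=np.histogram(a[k]%360,bins=90,range=(0,360));print([(int(e[i]),int(H[i])) for i in range(90) if H[i]>1])
E
```

```text
[[2.195e+01 3.373e+01 1.890e+02 1.100e-01]
 [2.200e+01 3.370e+01 1.890e+02 1.100e-01]
 [2.205e+01 3.368e+01 1.890e+02 1.100e-01]
 [2.210e+01 3.353e+01 1.900e+02 1.100e-01]]
F [-0.46 -1.36  1.  ]
t 22.15 pos [0.4319 0.0834 0.0981] rot [-8.999e+01 -1.000e-02 -1.548e+01] F [-0.46 -0.48  1.62] open 0.0263
shift [-0.0018  0.0067 -0.0009]
[(0, 9), (4, 5), (20, 19), (24, 33), (28, 33), (32, 33), (36, 34), (40, 32), (44, 9), (352, 4), (356, 11)]
```

>>> {"api": "apply_moves", "payload": {"plan": [[0,-7e-05,0,0,0,0,1],[0,-7e-05,0,0,0,0,1],[0,-7e-05,0,0,0,0,1],[0,-7e-05,0,0,0,0,1],[0,-7e-05,0,0,0,0,1]]}}

```text
time: 22.78
tool_pos: [0.4319, 0.0834, 0.0981]
tool_rot: [-1.571, -0.0, -0.27]
contact_force: [-0.3, -2.0, 0.5]
opening: 0.0264
```

>>> {"api": "apply_moves", "payload": {"plan": [[0,0,0,0,0,0,1],[0,0,0,0,0,0,1],[0,0,0,0,0,0,1],[0,0,0,0,0,0,1],[0,0,0,0,0,0,1]]}}

```text
time: 23.4
tool_pos: [0.4319, 0.0834, 0.0982]
tool_rot: [-1.571, -0.0, -0.27]
contact_force: [-0.5, -1.8, 1.1]
opening: 0.026
```

>>> {"api": "apply_moves", "payload": {"plan": [[0,0,0,0,0,0,1],[0,0,0,0,0,0,1],[0,0,0,0,0,0,1],[0,0,0,0,0,0,1],[0,0,0,0,0,0,1]]}}

```text
time: 24.02
tool_pos: [0.4319, 0.0834, 0.0981]
tool_rot: [-1.571, -0.0, -0.27]
contact_force: [-0.3, -0.5, 1.4]
opening: 0.0263
```

```bash
python3 sc.py 4
```

```text
[[2.402e+01 2.546e+01 1.800e+02 1.100e-01]
 [2.408e+01 2.508e+01 1.790e+02 1.100e-01]
 [2.412e+01 2.501e+01 1.780e+02 1.100e-01]
 [2.418e+01 2.473e+01 1.760e+02 1.100e-01]]
F [-0.03 -0.91  0.82]
t 24.23 pos [0.4319 0.0834 0.0981] rot [-89.99  -0.   -15.48] F [-0.83 -0.08  0.24] open 0.0264
shift [-0.0017  0.0067 -0.0009]
```

>>> {"api": "apply_moves", "payload": {"plan": [[0,3e-05,0,0,0,0,1],[0,3e-05,0,0,0,0,1],[0,3e-05,0,0,0,0,1],[0,3e-05,0,0,0,0,1],[0,3e-05,0,0,0,0,1]]}}

```text
time: 24.85
tool_pos: [0.4319, 0.0834, 0.0981]
tool_rot: [-1.571, -0.0, -0.27]
contact_force: [-0.4, -1.1, 1.6]
opening: 0.0265
```

>>> {"api": "apply_moves", "payload": {"plan": [[0,0,0,0,0,0,1],[0,0,0,0,0,0,1],[0,0,0,0,0,0,1],[0,0,0,0,0,0,1],[0,0,0,0,0,0,1]]}}

```text
time: 25.48
tool_pos: [0.4319, 0.0834, 0.0981]
tool_rot: [-1.571, -0.0, -0.27]
contact_force: [-0.2, -1.0, 1.4]
opening: 0.0261
```

>>> {"api": "apply_moves", "payload": {"plan": [[0,0,0,0,0,0,1],[0,0,0,0,0,0,1],[0,0,0,0,0,0,1],[0,0,0,0,0,0,1],[0,0,0,0,0,0,1]]}}

```text
time: 26.1
tool_pos: [0.4319, 0.0834, 0.0981]
tool_rot: [-1.571, -0.0, -0.27]
contact_force: [-0.8, -1.2, 0.9]
opening: 0.0264
```

```bash
sed -i 's/np.radians(153)/np.radians(159)/' sc.py; cat >> sc.py <<'E'
    h=cv2.cvtColor(im,cv2.COLOR_BGR2HSV).astype(int);m=(abs(h[...,0]-23)<9)&(h[...,1]>80)&(h[...,2]>60)
    yy,xx=np.where(m[150:320,270:430]);yy=yy+150;xx=xx+270
    d=np.array([pt('scene',(a,b),.06) for a,b in zip(xx,yy)])[:,:2]-AX[:2]
    r=np.hypot(*d.T);k=(r>.105)&(r<.122);a=164.5-np.degrees(np.arctan2(d[:,1],d[:,0]))
    H,e=np.histogram(a[k],bins=60,range=(-60,60));print([(int(e[i]),int(H[i])) for i in range(60) if H[i]>1])
E
python3 sc.py 4
```

```text
[[26.1  17.29 62.    0.11]
 [26.15 17.29 62.    0.11]
 [26.2  16.81 54.    0.11]
 [26.25 16.74 53.    0.11]]
F [-0.16 -1.33  1.02]
t 26.3 pos [0.4319 0.0834 0.0981] rot [-90.    -0.   -15.48] F [-0.43 -0.97  0.85] open 0.0266
shift [-0.0017  0.0067 -0.0009]
[(12, 4), (14, 9), (16, 11), (18, 8)]
```

```bash
python3 - <<'E'
from sc import *
im=cv2.imread('pics/slast.png');h=cv2.cvtColor(im,cv2.COLOR_BGR2HSV)
M=cal('scene')
def px(p):
    q=M['extrinsics']@np.r_[p,1];return M['cx']+M['fx']*q[0]/-q[2],M['cy']+M['fy']*-q[1]/-q[2]
for rr in (.118,.11,.1):
  for tg in range(6,40,3):
    a=np.radians(164.5-tg);u,v=px([AX[0]+rr*np.cos(a),AX[1]+rr*np.sin(a),.06]);print(rr,tg,(int(u),int(v)),h[int(round(v)),int(round(u))])
E
```

```text
0.118 6 (344, 192) [ 26  26 165]
0.118 9 (347, 192) [ 25  28 166]
0.118 12 (350, 192) [ 20  72 164]
0.118 15 (353, 192) [ 18 146 161]
0.118 18 (356, 193) [ 18 140 129]
0.118 21 (359, 193) [ 0 20 26]
0.118 24 (362, 194) [ 0 31 25]
0.118 27 (365, 194) [20 31 25]
0.118 30 (367, 195) [ 0 39 26]
0.118 33 (370, 196) [10 29 26]
0.118 36 (373, 197) [ 8 39 26]
0.118 39 (375, 198) [15 41 25]
0.11 6 (345, 194) [ 25  27 169]
0.11 9 (347, 194) [ 27  27 167]
0.11 12 (350, 194) [ 23  28 165]
0.11 15 (353, 195) [ 18 139 163]
0.11 18 (355, 195) [ 18 145 163]
0.11 21 (358, 196) [10 31 25]
0.11 24 (361, 196) [10 32 24]
0.11 27 (363, 197) [15 34 30]
0.11 30 (366, 198) [ 0 39 26]
0.11 33 (368, 198) [ 0 31 25]
0.11 36 (371, 199) [ 8 41 25]
0.11 39 (373, 200) [173  38  27]
0.1 6 (345, 197) [ 26  26 160]
0.1 9 (347, 198) [ 28  28 157]
0.1 12 (350, 198) [ 26  26 156]
0.1 15 (352, 198) [ 18 138 163]
0.1 18 (355, 198) [ 18 145 162]
0.1 21 (357, 199) [18 96 45]
0.1 24 (359, 199) [12 47 27]
0.1 27 (362, 200) [170  31  25]
0.1 30 (364, 201) [ 0 31 25]
0.1 33 (367, 201) [10 49 31]
0.1 36 (369, 202) [10 26 29]
0.1 39 (371, 203) [ 0 35 29]
```

>>> {"api": "apply_moves", "payload": {"plan": [[0,0.0003,0,0,0,0,1],[0,0.0003,0,0,0,0,1],[0,0.0003,0,0,0,0,1],[0,0.0003,0,0,0,0,1],[0,0.0003,0,0,0,0,1]]}}

```text
time: 26.92
tool_pos: [0.4319, 0.0834, 0.0978]
tool_rot: [-1.571, -0.0, -0.27]
contact_force: [-0.3, -1.2, 2.1]
opening: 0.0264
```

```bash
cat > tr.py <<'E'
from sc import *
M=cal('scene')
def px(p):
    q=M['extrinsics']@np.r_[p,1];return M['cx']+M['fx']*q[0]/-q[2],M['cy']-M['fy']*q[1]/-q[2]
def trail(im):
    h=cv2.cvtColor(im,cv2.COLOR_BGR2HSV)[...,2].astype(np.float32);tg=np.arange(8,45,.25);out=[]
    for rr in (.105,.11,.115):
        a=np.radians(164.5-tg);uv=np.array([px([AX[0]+rr*np.cos(x),AX[1]+rr*np.sin(x),.06]) for x in a],np.float32)
        v=cv2.remap(h,uv[:,:1],uv[:,1:],cv2.INTER_LINEAR)[:,0];k=np.where(v>95)[0];out.append(tg[k.max()]-10.3 if len(k) else -9)
    return out
n=int(sys.argv[1]);F=[]
for i in range(n):
    o=robot.observe();F.append(o['contact_force']);im=cams.read_camera('scene');print(round(o['time'],2),np.round(trail(im),2))
print('F',np.mean(F,0).round(2),(np.std(F,0)/n**.5).round(2));cv2.imwrite('pics/slast.png',im);go([.43,.083,.0914])
E
python3 tr.py 4
```

```text
26.93 [7.95 7.45 6.95]
26.98 [7.95 7.45 6.95]
27.02 [7.95 7.45 6.95]
27.07 [7.95 7.45 6.95]
F [-0.14 -1.46  1.45] [0.21 0.15 0.27]
t 27.12 pos [0.4319 0.0834 0.0978] rot [-89.99  -0.   -15.48] F [ 0.05 -1.29  1.23] open 0.0264
shift [-0.0017  0.0064 -0.0009]
```

>>> {"api": "apply_moves", "payload": {"plan": [[0,-0.00015,0,0,0,0,1],[0,-0.00015,0,0,0,0,1],[0,-0.00015,0,0,0,0,1],[0,-0.00015,0,0,0,0,1],[0,-0.00015,0,0,0,0,1]]}}

```text
time: 27.75
tool_pos: [0.4319, 0.0834, 0.0979]
tool_rot: [-1.571, -0.0, -0.27]
contact_force: [0.4, -1.3, 1.5]
opening: 0.0264
```

```bash
python3 tr.py 4
```

```text
27.75 [7.95 7.45 6.95]
27.8 [7.95 7.45 6.95]
27.85 [7.95 7.45 6.95]
27.9 [7.95 7.45 6.95]
F [-0.1  -1.44  1.27] [0.26 0.11 0.18]
t 27.95 pos [0.4319 0.0834 0.0979] rot [-89.99   0.   -15.48] F [ 0.27 -1.35  1.67] open 0.0264
shift [-0.0017  0.0065 -0.0009]
```

>>> {"api": "apply_moves", "payload": {"plan": [[0,-8e-05,0,0,0,0,1],[0,-8e-05,0,0,0,0,1],[0,-8e-05,0,0,0,0,1],[0,-8e-05,0,0,0,0,1],[0,-8e-05,0,0,0,0,1]]}}

```text
time: 28.58
tool_pos: [0.4319, 0.0834, 0.098]
tool_rot: [-1.571, -0.0, -0.27]
contact_force: [-0.5, -0.7, 0.3]
opening: 0.0264
```

>>> {"api": "apply_moves", "payload": {"plan": [[0,0,0,0,0,0,1],[0,0,0,0,0,0,1],[0,0,0,0,0,0,1],[0,0,0,0,0,0,1],[0,0,0,0,0,0,1]]}}

```text
time: 29.2
tool_pos: [0.4319, 0.0834, 0.0981]
tool_rot: [-1.571, -0.0, -0.27]
contact_force: [-0.0, -1.6, 1.4]
opening: 0.0264
```

```bash
python3 tr.py 4
```

```text
29.2 [7.95 7.45 6.95]
29.25 [7.95 7.45 6.95]
29.3 [7.95 7.45 6.95]
29.35 [7.95 7.45 6.95]
F [-0.64 -1.64  1.5 ] [0.18 0.11 0.26]
t 29.4 pos [0.4319 0.0834 0.098 ] rot [-90.    -0.   -15.48] F [ 0.86 -1.    1.82] open 0.0266
shift [-0.0017  0.0066 -0.0009]
```

>>> {"api": "apply_moves", "payload": {"plan": [[0,-6e-05,0,0,0,0,1],[0,-6e-05,0,0,0,0,1],[0,-6e-05,0,0,0,0,1],[0,-6e-05,0,0,0,0,1],[0,-6e-05,0,0,0,0,1]]}}

```text
time: 30.02
tool_pos: [0.4319, 0.0834, 0.0981]
tool_rot: [-1.571, -0.0, -0.27]
contact_force: [-0.3, -1.6, 0.7]
opening: 0.0263
```

```bash
python3 tr.py 4
```

```text
30.02 [7.95 7.45 6.95]
30.07 [7.95 7.45 6.95]
30.12 [7.95 7.45 6.95]
30.18 [7.95 7.45 6.95]
F [ 0.17 -1.91  0.95] [0.23 0.09 0.17]
t 30.23 pos [0.4319 0.0834 0.0981] rot [-89.99  -0.   -15.48] F [ 0.36 -1.36  0.21] open 0.0265
shift [-0.0017  0.0067 -0.0009]
```

>>> {"api": "apply_moves", "payload": {"plan": [[0,-5e-05,0,0,0,0,1],[0,-5e-05,0,0,0,0,1],[0,-5e-05,0,0,0,0,1],[0,-5e-05,0,0,0,0,1],[0,-5e-05,0,0,0,0,1]]}}

```text
time: 30.85
tool_pos: [0.4318, 0.0834, 0.0981]
tool_rot: [-1.571, 0.0, -0.27]
contact_force: [-0.6, -1.4, 0.8]
opening: 0.0266
```

```bash
python3 tr.py 4
```

```text
30.85 [7.45 6.7  6.45]
30.9 [7.2 6.7 6.2]
30.95 [7.2  6.7  5.95]
31.0 [7.2  6.45 5.95]
F [-0.4  -1.    0.65] [0.31 0.24 0.12]
t 31.05 pos [0.4319 0.0834 0.0981] rot [-90.     0.   -15.48] F [-0.15 -2.19  0.97] open 0.0266
shift [-0.0017  0.0067 -0.0008]
```

>>> {"api": "apply_moves", "payload": {"plan": [[0,5e-05,0,0,0,0,1],[0,5e-05,0,0,0,0,1],[0,5e-05,0,0,0,0,1],[0,5e-05,0,0,0,0,1],[0,5e-05,0,0,0,0,1]]}}

```text
time: 31.68
tool_pos: [0.4319, 0.0834, 0.0981]
tool_rot: [-1.571, -0.0, -0.27]
contact_force: [-0.4, -1.5, 1.6]
opening: 0.0267
```

```bash
python3 tr.py 4
```

```text
31.68 [5.95 5.45 4.95]
31.73 [5.95 5.2  4.95]
31.77 [5.95 5.2  4.95]
31.82 [5.7  5.2  4.95]
F [-0.41 -1.5   1.37] [0.17 0.11 0.15]
t 31.88 pos [0.4319 0.0834 0.0981] rot [-89.99  -0.   -15.48] F [-0.03 -0.54  2.29] open 0.0265
shift [-0.0017  0.0067 -0.0009]
```

>>> {"api": "apply_moves", "payload": {"plan": [[0,-1e-05,0,0,0,0,1],[0,-1e-05,0,0,0,0,1],[0,-1e-05,0,0,0,0,1],[0,-1e-05,0,0,0,0,1],[0,-1e-05,0,0,0,0,1]]}}

```text
time: 32.5
tool_pos: [0.4319, 0.0834, 0.0981]
tool_rot: [-1.571, 0.0, -0.27]
contact_force: [-0.1, -1.2, 1.5]
opening: 0.0265
```

>>> {"api": "apply_moves", "payload": {"plan": [[0,0,0,0,0,0,1],[0,0,0,0,0,0,1],[0,0,0,0,0,0,1],[0,0,0,0,0,0,1],[0,0,0,0,0,0,1]]}}

```text
time: 33.12
tool_pos: [0.4319, 0.0834, 0.0981]
tool_rot: [-1.571, 0.0, -0.27]
contact_force: [0.0, 0.0, 1.3]
opening: 0.0265
```

```bash
python3 tr.py 4
```

```text
33.12 [3.7 3.2 2.7]
33.17 [3.7 3.2 2.7]
33.23 [3.7 3.2 2.7]
33.27 [3.7 3.2 2.7]
F [-0.35 -1.36  0.75] [0.11 0.48 0.38]
t 33.33 pos [0.4319 0.0834 0.0981] rot [-89.99  -0.   -15.48] F [ 0.44 -1.71  1.47] open 0.0268
shift [-0.0017  0.0067 -0.0009]
```

>>> {"api": "apply_moves", "payload": {"plan": [[0,-2e-05,0,0,0,0,1],[0,-2e-05,0,0,0,0,1],[0,-2e-05,0,0,0,0,1],[0,-2e-05,0,0,0,0,1],[0,-2e-05,0,0,0,0,1]]}}

```text
time: 33.95
tool_pos: [0.4317, 0.0834, 0.098]
tool_rot: [-1.571, 0.0, -0.27]
contact_force: [-1.4, -1.2, -1.1]
opening: 0.0265
```

```bash
python3 tr.py 5
```

```text
33.95 [3.7 3.2 2.7]
34.0 [3.7 3.2 2.7]
34.05 [3.7 3.2 2.7]
34.1 [3.7 3.2 2.7]
34.15 [3.7 3.2 2.7]
F [-1.09 -1.24 -1.08] [0.17 0.19 0.11]
t 34.2 pos [0.4318 0.0834 0.0981] rot [-9.000e+01  2.000e-02 -1.548e+01] F [-0.88 -1.64 -2.15] open 0.0261
shift [-0.0016  0.0067 -0.0008]
```

>>> {"api": "apply_moves", "payload": {"plan": [[0,0.0003,0,0,0,0,1],[0,0.0006,0,0,0,0,1],[0,0.001,0,0,0,0,1],[0,0.001,0,0,0,0,1],[0,0.001,0,0,0,0,1]]}}

```text
time: 34.83
tool_pos: [0.4319, 0.0834, 0.0972]
tool_rot: [-1.571, -0.0, -0.27]
contact_force: [-0.6, -1.3, 1.5]
opening: 0.0264
```

```bash
python3 tr.py 5
```

```text
34.83 [3.7 3.2 2.7]
34.88 [3.7 3.2 2.7]
34.92 [3.7 3.2 2.7]
34.98 [3.7 3.2 2.7]
35.02 [3.7 3.2 2.7]
F [-0.65 -1.23  0.08] [0.17 0.15 0.36]
t 35.08 pos [0.4319 0.0834 0.0971] rot [-8.999e+01 -1.000e-02 -1.548e+01] F [-0.8  -1.21 -0.08] open 0.0262
shift [-0.0018  0.0057 -0.0009]
```

>>> {"api": "apply_moves", "payload": {"plan": [[0,0.0004,0,0,0,0,1],[0,0.0008,0,0,0,0,1],[0,0.0012,0,0,0,0,1],[0,0.0015,0,0,0,0,1],[0,0.0015,0,0,0,0,1]]}}

```text
time: 35.7
tool_pos: [0.4319, 0.0834, 0.0956]
tool_rot: [-1.571, 0.0, -0.27]
contact_force: [-1.0, -1.9, -0.2]
opening: 0.0265
```

```bash
python3 tr.py 6
```

```text
35.7 [3.7 3.2 2.7]
35.75 [3.7 3.2 2.7]
35.8 [3.7 3.2 2.7]
35.85 [3.7 3.2 2.7]
35.9 [3.7 3.2 2.7]
35.95 [3.7 3.2 2.7]
F [-1.04 -1.46 -0.01] [0.11 0.21 0.21]
t 36.0 pos [0.4319 0.0834 0.0956] rot [-89.99  -0.   -15.48] F [-0.87 -2.03 -0.01] open 0.0269
shift [-0.0017  0.0042 -0.0009]
```

>>> {"api": "apply_moves", "payload": {"plan": [[0,0.0006,0,0,0,0,1],[0,0.0012,0,0,0,0,1],[0,0.0018,0,0,0,0,1],[0,0.0024,0,0,0,0,1],[0,0.0029,0,0,0,0,1]]}}

```text
time: 36.62
tool_pos: [0.4319, 0.0834, 0.0927]
tool_rot: [-1.571, 0.0, -0.27]
contact_force: [-1.5, -0.9, 0.9]
opening: 0.0266
```

>>> {"api": "apply_moves", "payload": {"plan": [[0,0.0003,0,0,0,0,1],[0,0.0006,0,0,0,0,1],[0,0.0009,0,0,0,0,1],[0,0.0011,0,0,0,0,1],[0,0.0011,0,0,0,0,1]]}}

```text
time: 37.25
tool_pos: [0.4319, 0.0834, 0.0916]
tool_rot: [-1.571, 0.0, -0.27]
contact_force: [-1.5, -1.6, 0.1]
opening: 0.0264
```

```bash
python3 tr.py 5|tail -3
```

```text
F [-1.04 -1.53  0.19] [0.16 0.19 0.14]
t 37.5 pos [0.4319 0.0834 0.0916] rot [-89.99  -0.   -15.48] F [-0.83 -0.74  0.29] open 0.0267
shift [-0.0017  0.0002 -0.0009]
```

Not seated yet by force, so I'm pushing a bit further in small steps.

>>> {"api": "apply_moves", "payload": {"plan": [[0,0.0002,0,0,0,0,1],[0,0.0004,0,0,0,0,1],[0,0.0006,0,0,0,0,1],[0,0.0006,0,0,0,0,1],[0,0.0006,0,0,0,0,1]]}}

```text
time: 38.12
tool_pos: [0.4319, 0.0834, 0.0913]
tool_rot: [-1.571, -0.0, -0.27]
contact_force: [-1.7, -2.1, 5.1]
opening: 0.0262
```

```bash
python3 tr.py 4|tail -3
```

```text
F [-2.34 -1.5   5.52] [0.29 0.17 0.3 ]
t 38.33 pos [0.4319 0.0834 0.0913] rot [-8.999e+01 -1.000e-02 -1.548e+01] F [-2.77 -2.47  4.97] open 0.0262
shift [-0.0018 -0.0001 -0.0009]
```

>>> {"api": "apply_moves", "payload": {"plan": [[0,0,0,0,0,0,0.2],[0,0,0,0,0,0,0.0],[0,0,0,0,0,0,-0.1],[0,0,0,0,0,0,-0.1],[0,0,0,0,0,0,-0.1]]}}

```text
time: 38.95
tool_pos: [0.4319, 0.0834, 0.091]
tool_rot: [-1.571, -0.0, -0.27]
contact_force: [0.3, 0.4, -0.0]
opening: 0.0505
```

```bash
python3 tr.py 3|tail -3
```

```text
F [-0.11  0.38 -0.49] [0.21 0.16 0.19]
t 39.1 pos [0.4319 0.0833 0.091 ] rot [-90.    -0.   -15.48] F [ 0.78  0.54 -0.19] open 0.0506
shift [-0.0018 -0.0004 -0.0008]
```

Released without disturbance, so I'm retracting straight up.

>>> {"api": "apply_moves", "payload": {"plan": [[0,-0.01,0,0,0,0,-0.1],[0,-0.03,0,0,0,0,-0.1],[0,-0.06,0,0,0,0,-0.1],[0,-0.1,0,0,0,0,-0.1],[0,-0.1,0,0,0,0,-0.1]]}}

```text
time: 39.72
tool_pos: [0.4336, 0.0834, 0.1942]
tool_rot: [-1.569, -0.007, -0.27]
contact_force: [0.2, -0.2, -0.9]
opening: 0.0504
```

```bash
python3 - <<'E'
from h import *
go([.43,.083,.2])
s=cams.read_camera('scene');w=cams.read_camera('wrist');s2=s
for i in range(8): s2=cams.read_camera('scene')
print('motion diff in turntable area',cv2.absdiff(s,s2)[190:320,270:430].mean())
W=np.zeros((480,800,3),np.uint8)
W[:,:400]=cv2.resize(s[140:310,280:420],(400,480));W[:,400:]=cv2.resize(w[140:380,220:420],(400,480));cv2.imwrite('pics/c9.png',W)
E
```

```text
t 39.73 pos [0.4336 0.0834 0.1942] rot [-89.88  -0.38 -15.48] F [ 0.16 -0.18 -0.87] open 0.0504
shift [-0.0034 -0.0058 -0.0014]
motion diff in turntable area 0.5220032051282051
```

View pics/c9.png

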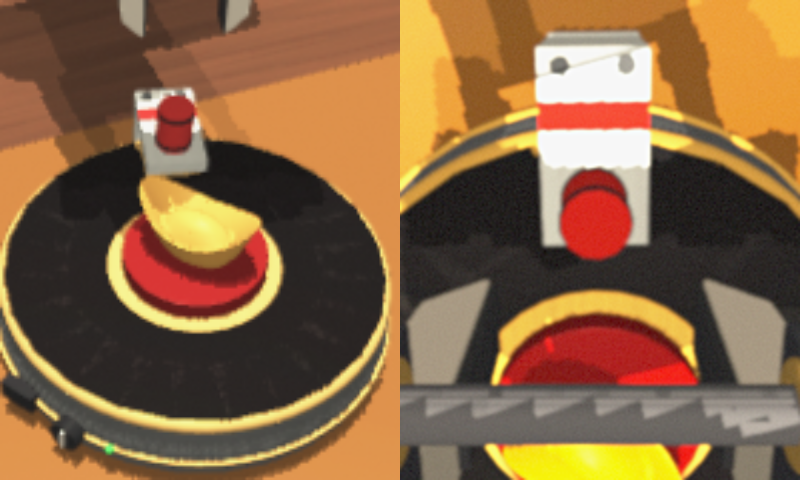

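The pin stands upright on the bracket (scene crop (175,125)), seated with the gripper clear. The insert is hidden under the plate, and over 0.4 s of frames the platter does not move. I'm handing in.

```bash
python3 -c "
from cell import robot
print(robot.hand_in())"
```

```text
the job is handed in; nothing more can be done
None
```

The turntable is locked: the pin is fully home in the lock bracket with its tip in the lock hole, and the job was handed in at about 40 s of the 69 s allowed.

**What I did:** I took the full-size pin from its block and lowered it through the slot just after the lock hole had passed. I braked the platter with about 1.3–2.3 N of tip force, from 76°/s down to about 1.5°/s. The tip then dropped into the hole, I pushed the pin home and let go.

**Last checks:**
- **Tip in the hole:** the upward force fell by about 2 N when the tip dropped, then stayed flat as I pushed down several millimetres. On the platter face it would have risen by more than 1 N per mm.
- **Pin home:** it seated with 5.5 N at TCP height 0.0913 m; I expected 0.0914 m.
- **After release:** in the last pictures the pin stood on the bracket, the gripper was clear, and the platter was still over 0.4 s of frames.
- **Knocks:** the highest force I read was about 5–6 N. The readings are only samples, so a very short peak could have been missed.

**What went wrong or disagreed:**
- **Braking:** I briefly over-braked. The platter stood still about 7° before the hole, for roughly 4 s, and I eased it back into a creep.
- **Hole tracking:** the scene-camera track of the hole stopped being usable about 3° before the end, because the plate hid the insert. From there I went by force.
- **Top camera:** it disagreed with the other views by about 4 mm in x, so I positioned the pin from the wrist view instead.
- **Other objects:** I planned the path clear of the jar, the spare ingot and the brush, but did not look at them again at the end.

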